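# Clamp a re-glued carton in the tabletop glue press

### The job

The blue carton has just been re-glued: pick it up and lay it, same side up, in the middle of the glue press's bed with its long sides along the fence, and let go of it. Then wind the red-handled handwheel clockwise until the jaw has pushed the carton square against the fence and its orange sprung pad is pressed in about half way, never all the way in. Let go and leave everything else on the table as it stands.

Things in the scene. Friction and masses are not known exactly. Their poses are not given: they have to be found in the camera images.
- blue_carton: Loose dark blue carton with light blue bands, 150 mm long (its x) x 50 mm wide (its y) x 45 mm high, 0.11 to 0.23 kg, lying on the table on its bottom face. Origin: centre of its underside, z up. Starts in any of three places, which it shares at random with the white and the green carton.
- press: Fixed glue press, dark grey base 220 mm (x) x 370 mm (y, from -205 to +165) x 20 mm. Origin: table level, under x 0, 20 mm to +y of the base's middle; z up. Wheel console (pale) on the -y side, its face sloping 35 degrees down towards -x (robot's side); white bed, 180 mm (x) x 200 mm (y, -40 to +160), its top 30 mm above the table, on the +y side, fence at its +y end.
- lamp (a point): Middle of the underside of a slim lamp bar over the wheel, 34 mm (x) x 160 mm (y) x 14 mm, at x +20, y -130, z +337 mm in the press frame, axes as the press; its post (14 mm thick) stands at x +85, y -190. A vertical gripper on the wheel's handle in the upper part of its circle would hit the bar: hold the tool along the wheel's axis, tilted 35 degrees.
- bed (a point): Point on the top of the bed, at x 0, y +75, z +30 mm in the press frame, axes as the press. The carton goes on the bed between pad and fence, long side along x, its middle within about 30 mm of x = 0.
- fence: Fixed aluminium fence (the stop) across the bed's +y end, 150 mm (x) x 15 mm (y) x 28 mm high above the bed. Origin: middle of the lower edge of the face that looks to -y (towards the jaw); that face is at y +140 mm in the press frame. Axes as the press.
- jaw (a joint): Position in m of the grey jaw (120 mm along x, top 33 mm above the bed), 0 = fully back, growing as it slides to the press's +y towards the fence. It follows the wheel: 0.006 m per rad of wheel (37.7 mm a turn). The free opening between pad face and fence is 0.130 m minus this value, while the pad is not pressed in. With the 50 mm carton against the fence the pad touches at 0.080.
- pad (a joint): How far in m the orange sprung pad (110 mm along x, 10 mm thick, in front of the jaw, 32 mm high above the bed) is pressed back into the jaw: 0 = free, 0.012 = bottomed out. Spring 1.5 N/mm with 4.5 N preload, so it only moves once the carton is against the fence; about half way (0.006) is right, at jaw 0.086, wheel 14.3 rad.
- wheel (a joint): Angle in rad of the handwheel, growing clockwise as seen facing the wheel; 0 = jaw fully back, end of travel 16.6. It starts between 0.2 and 2.6. Stiff: about 0.25 N m (4 N at the handle), stays where it is left.
- hub (a point): Centre of the handwheel (black rim, radius 65 mm to the middle of its 18 mm thick rim bar; 3 spokes; hub rises 12 mm), at x -10, y -125, z +125 mm in the press frame. z axis = the wheel's axis, pointing out of the wheel, up and towards the press's -x, 35 degrees from vertical; turns with the wheel (clockwise = negative about this z).
- handle_grip (a point): Where to grip the red handle of the handwheel: on the handle's axis, 65 mm from the wheel's axis and 42 mm out from the wheel's middle plane. The handle is round, 26 mm in diameter, parallel to the wheel's axis, from 10 to 60 mm out from that plane, and spins freely on its pin. Axes as hub.
- white_carton: Loose white carton with lilac bands, 150 x 50 x 45 mm. Bystander. Origin: centre of its underside.
- green_carton: Loose green carton with pale bands, 150 x 50 x 45 mm. Bystander. Origin: centre of its underside.
- shampoo: White bottle, black cap, 56 mm diameter, 170 mm tall. Bystander. Origin: centre of its underside.
- spray: Cream-coloured bottle, orange cap, 52 mm diameter, 190 mm tall. Bystander. Origin: centre of its underside.
- deodorant: Yellow jar, orange cap, 54 mm diameter, 110 mm tall. Bystander. Origin: centre of its underside.
- cream: Low amber jar, white cap, 68 mm diameter, 50 mm tall. Bystander. Origin: centre of its underside.
- soap_box: Pale box, 90 x 60 x 32 mm. Bystander. Origin: centre of its underside.
- jug: Cream-coloured jug, 90 x 140 x 140 mm with a side handle. Bystander. Origin: centre of its underside.
Mind the look-alikes: they are no part of the job. Of the things that look like the blue_carton, take the one that is farthest from the robot's base at the start.

How it is judged:
By the outcome, as a careful person would: the job done as asked, in the order asked, and still so for the second after the job is handed in, with the robot touching nothing.
It also fails if it takes over 72 s, if anything falls off the work surface, if the arm or the gripper's body presses on something with over 40 N, if the wrist force passes 120 N, or if a joint passes its speed limit or range.

### The arm

A 6-joint arm with a two-finger parallel gripper is mounted at the origin on the work surface. World frame = base frame: x ahead of the robot, y to its left, z up, the work surface at z = 0. Lengths are in mm, angles in rad, forces in N, time in s.
With the tool pointing down it reaches from about 300 to 775 mm from the base axis. Payload 14.6 kg.
Tool frame: the origin (TCP) lies on the centre line of the jaws, within the pads' length; the fingertips stand 22 mm ahead of it and the grasp point (between the pads) lies 3 mm ahead of it (manip.tcp_to_tips is the distance from the TCP to the fingertips, in mm); z points along the fingers, y is the direction in which the jaws open and shut (so a half turn about z gives the same grasp; the last joint's range is limited). The gripper opens to 94 mm and grips with 3 to 60 N. Pads are 16 mm wide; open, the fingers measure 119 mm over their backs; the gripper's body (75 mm by 177 mm) begins 78 mm behind the grasp point.
Start: joints at [1.074, 0.3, 1.521, -0, 1.321, -0.067], TCP at [229.175, 499.968, 199.346] pointing down, gripper open.
Joint ranges: [-3.03, 3.03], [-0.79, 2.21], [0.23, 2.52], [-1.04, 4.18], [0, 3.07], [-2.55, 2.55]. Speed limits (rad/s): [2.22, 2.22, 2.57, 3.14, 3.14, 3.14].

### API

Orientations are given as [roll, pitch, yaw] about the fixed x, y, z axes, in that order (R = Rz(yaw) Ry(pitch) Rx(roll)).
In Python, from cell import manip, vision, workorder gives the robot as it stands.
- The arm moves only by the tool carry_out, never from a script. Its argument "deltas" is a list of rows, each a list of 3 entries, a list of its own where there are three numbers: the shift along the tool's x, y, z in cm, then the turn about the tool's z in degrees, then the opening, from 0 (shut) to 1 (fully open). A call has 1 to 20 rows; each row shifts and turns the commanded pose from where the row before left it, along the tool's axes as they then stand; what a row does not reach is not made up. A row lasts 1/12 s, in which the tool goes at most 41.7 mm and 7.16 degrees, less where a joint would pass 70% of its speed; a pose out of reach is approached as far as the arm can. A call with a gripper value outside its range is refused whole. The fingers move at their own pace and stop on an object; "grip_force" is the grip in N (left out, the last holds). Time passes only in rows, so rows that do not move let the fingers close. It gives the time, the measured TCP pose, the force and the opening at its end, in the units of the state.
- manip.read_state(): the state, without advancing time (a new reading comes with each control period).
- vision.camera(name): name is "side" or "top"; returns (picture, depth): 480x640x3 uint8, red, green, blue; 480x640 float32, mm along the optical axis (not along the pixel's ray), 0 where there is no reading.
- vision.calibration(name): a dict with "mtx" (3x3 intrinsics, pixels), "eye" and "orientation" of the camera in the world. Camera axes: x right, y down, z forward; pixel columns grow to the right and rows downward; lengths in mm; the calibration is good to about 2 mm. A picture is of the moment at which its call begins. calibration takes no time and is no camera call.
- workorder.sign_off(): hands the job in, once; it reports no verdict.
The state is a dict: "clock": time; "joints": joint angles; "qd": joint speeds; "effort": joint torques, N m; "eef_pos": TCP position; "eef_rot": TCP orientation; "wrist_force": force on the tool from outside, world axes, zero at the start; "moment": the same for the moment, N m; "finger_gap": finger opening in mm.
Only numpy, scipy, OpenCV 4.12 (cv2) and the standard library are available. Lean on these libraries where they do the work, as an engineer would, in place of code of your own. Each camera call takes 0.05 s, during which the arm holds its last target.

## Working session

There is one attempt and no reset: what is moved stays moved. The work goes in short steps, Python scripts to look and compute and a tool call to move; the robot and the scene stay as the last step left them, time stands still between calls to the robot, and variables do not carry over. Pictures are saved under pics/ and viewed, and the job is handed in when it is done.

Besides the shell and the picture viewer there is one more tool, called after "Emit:" by a JSON object that holds its "fn" and its "kwargs", one argument or row to a line. carry_out: Moves the arm, as the interface text tells. Its arguments: {"type":"object","properties":{"deltas":{"type":"array","items":{"type":"array"}},"grip_force":{"type":"number"}},"required":["deltas"]}

```bash
ls; mkdir -p pics
python3 - <<'E'
from cell import manip, vision, workorder
import cv2, numpy as np
s=manip.read_state(); print(s)
for n in("side","top"):
    p,d=vision.camera(n); cv2.imwrite(f"pics/{n}0.png",p[:,:,::-1]); np.save(f"{n}0.npy",d)
    print(n,vision.calibration(n))
E
```

```text
pics
{'clock': 0.0, 'joints': array([ 1.07442511e+00,  3.00452620e-01,  1.52158417e+00,  6.20086325e-06,
        1.32069270e+00, -6.65846614e-02]), 'qd': array([-4.40027559e-04, -1.20964116e-04, -5.44033595e-04,  2.90170034e-05,
       -3.32742479e-04,  1.66101739e-03]), 'effort': array([-7.22091572e-04, -5.31816244e+01, -3.52737486e+01,  7.07612699e-02,
        2.44102604e-02, -1.26536997e-04]), 'eef_pos': array([229.03731194, 499.74600634, 198.79516167]), 'eef_rot': array([-3.14045873e+00, -8.16331580e-05,  2.71180452e+00]), 'wrist_force': array([-0.34662543, -0.24477749,  0.42001841]), 'moment': array([-0.01030047, -0.06697689, -0.01787158]), 'finger_gap': 93.95748028972538}
side {'mtx': array([[559.08330359,   0.        , 333.35583489],
       [  0.        , 559.08330359, 234.07789703],
       [  0.        ,   0.        ,   1.        ]]), 'eye': array([ 140.22925069, 1250.35587935,  959.05871453]), 'orientation': array([-2.08485309, -0.01795379, -2.81110021])}
top {'mtx': array([[466.5719068 ,   0.        , 315.79180055],
       [  0.        , 466.5719068 , 244.85695669],
       [  0.        ,   0.        ,   1.        ]]), 'eye': array([ 355.76995653,    1.26837443, 1208.84789788]), 'orientation': array([-2.96497983e+00,  2.48180183e-03, -1.58658196e+00])}
```

View pics/side0.png

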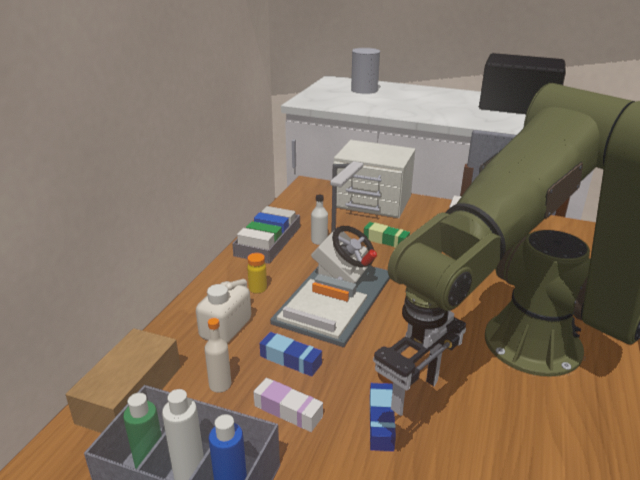

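View pics/top0.png

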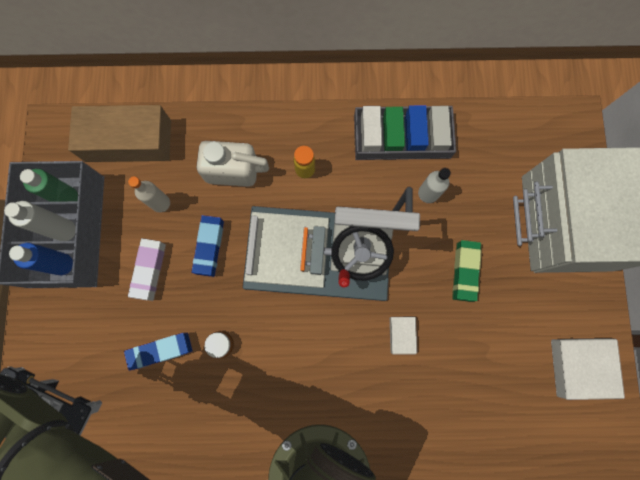

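```bash
cat > h.py <<'E'
import numpy as np, cv2
from scipy.spatial.transform import Rotation as Ro
from cell import manip, vision, workorder
def cal(n):
    c=vision.calibration(n); return c['mtx'],np.array(c['eye']),Ro.from_euler('xyz',c['orientation']).as_matrix()
def pt(n,u,v,d):
    K,e,R=cal(n); r=np.stack([(u-K[0,2])/K[0,0]*d,(v-K[1,2])/K[1,1]*d,d*np.ones_like(u*1.0)],-1)
    return r@R.T+e
def ray(n,u,v,z):
    K,e,R=cal(n); r=R@np.array([(u-K[0,2])/K[0,0],(v-K[1,2])/K[1,1],1]); return e+r*(z-e[2])/r[2]
def proj(n,P):
    K,e,R=cal(n); c=(np.atleast_2d(P)-e)@R; return (c[:,:2]/c[:,2:])*[K[0,0],K[1,1]]+[K[0,2],K[1,2]]
def cloud(n,D):
    v,u=np.mgrid[0:480,0:640]; return pt(n,u.astype(float),v.astype(float),D)
def crop(img,x0,y0,x1,y1,f,name):
    cv2.imwrite(name,cv2.resize(img[y0:y1,x0:x1],None,fx=f,fy=f,interpolation=cv2.INTER_CUBIC))
E
python3 - <<'E'
from h import *
t=cv2.imread('pics/top0.png'); s=cv2.imread('pics/side0.png')
crop(t,120,190,430,310,2.5,'pics/t0a.png'); crop(s,230,160,430,400,2.5,'pics/s0a.png')
D=np.load('top0.npy'); C=cloud('top',D)
for u,v in [(208,246),(157,351),(468,270),(147,270),(418,128),(262,268),(280,250),(100,430)]: print((u,v),C[v,u].round(1), ray('top',u,v,45).round(1))
E
```

```text
(208, 246) [565.1 274.2  44.5] [565.  274.1  45. ]
(157, 351) [307.1 391.8  45.5] [307.1 392.   45. ]
(468, 270) [ 492.8 -378.5   48.7] [ 493.3 -379.8   45. ]
(147, 270) [506.6 426.8  42.3] [506.2 425.8  45. ]
(418, 128) [ 858.4 -266.8   79.6] [ 873.7 -275.    45. ]
(262, 268) [508.5 138.6  30.6] [506.6 136.9  45. ]
(280, 250) [554.5  92.9  28.7] [551.8  91.6  45. ]
(100, 430) [118.  537.9   2.6] [126.3 519.   45. ]
```

View pics/t0a.png

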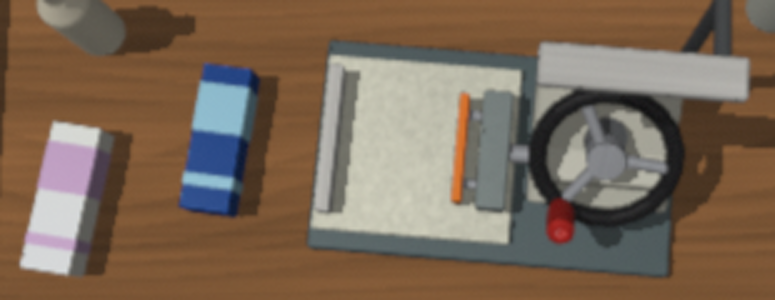

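View pics/s0a.png

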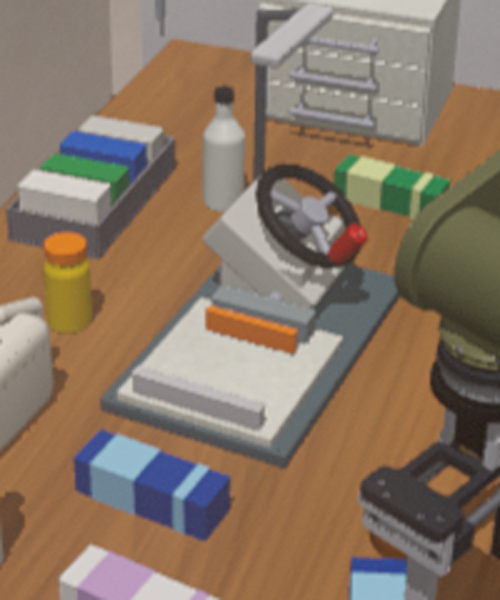

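```bash
cat >> h.py <<'E'
def rect(P):
    (c,sz,a)=cv2.minAreaRect(P.astype(np.float32)); return np.round(c,1),np.round(sz,1),round(a,2)
E
python3 - <<'E'
from h import *
t=cv2.imread('pics/top0.png'); hsv=cv2.cvtColor(t,cv2.COLOR_BGR2HSV)
D=np.load('top0.npy'); C=cloud('top',D)
# target: blue pixels projected on z=45
m=np.zeros((480,640),bool); m[205:290,180:235]=1
blue=m&(hsv[...,0]>90)&(hsv[...,0]<130)&(hsv[...,1]>60)
top=blue&(abs(C[...,2]-45)<6)
for nm,k in(('all',blue),('top',top)):
    v,u=np.nonzero(k); P=np.array([ray('top',a,b,45)[:2] for a,b in zip(u,v)]); print(nm,len(u),rect(P),P.mean(0))
for nm,px,z in [('base',[(331,41),(309,246),(667,276)],20),('bed',[(331,57),(523,69),(511,243)],30),('fence top',[(331,64),(343,66),(318,210),(330,211)],58)]:
    for a,b in px: print(nm,(a,b),ray('top',120+(a+.5)/2.5-.5,190+(b+.5)/2.5-.5,z).round(1))
# bed & base from depth
reg=(C[...,0]>380)&(C[...,0]<720)&(C[...,1]>-180)&(C[...,1]<230)
for lo,hi in((25,36),(13,24.9),(50,70)):
    k=reg&(C[...,2]>lo)&(C[...,2]<hi); 
    n,l,st,_=cv2.connectedComponentsWithStats(k.astype(np.uint8))
    for i in range(1,n):
        if st[i,4]>80: P=C[l==i]; print(lo,hi,st[i],rect(P[:,:2]),np.median(P[:,2]))
E
```

```text
all 1338 (array([567.2, 275.4]), array([ 58.6, 151.5]), 81.79) [565.90577001 275.51231207]
top 1131 (array([568.9, 279.2]), array([ 50.4, 149.4]), 81.48) [568.18822599 279.28540616]
base (331, 41) [674.1 166.6  20. ]
base (309, 246) [459.1 187.3  20. ]
base (667, 276) [ 422.9 -176.    20. ]
bed (331, 57) [654.3 165.1  30. ]
bed (523, 69) [638.2 -34.3  30. ]
bed (511, 243) [458.  -18.4  30. ]
fence top (331, 64) [639.9 161.1  58. ]
fence top (343, 66) [637.6 148.9  58. ]
fence top (318, 210) [491.3 172.8  58. ]
fence top (330, 211) [490.1 160.9  58. ]
25 36 [ 244  212   84   76 3925] (array([557.6,  77.1]), array([200.8, 181.7]), 84.23) 30.25645307773152
25 36 [305 238   7  23 119] (array([555.5,  20.3]), array([13.4, 58.7]), 84.51) 30.147268693116303
13 24.9 [ 242  206  146   95 2760] (array([550.4,  -2.9]), array([370.5, 220.9]), 84.32) 20.08751300807046
50 70 [245 215  13  59 373] (array([566.8, 163.3]), array([ 15.6, 149.2]), 84.83) 58.179451915882964
50 70 [300 226  31  48 833] (array([550.2,   0.8]), array([ 72.4, 119.9]), 84.36) 62.41509371545544
50 70 [349 264  30   9 182] (array([ 499.3, -115.9]), array([70. , 18.4]), 84.26) 62.22234771224066
```

Run:
```python
from h import *
s=manip.read_state(); p0=s['eef_pos']; yaw=s['eef_rot'][2]
R=Ro.from_euler('xyz',[np.pi,0,yaw]).as_matrix()
az=np.arctan2(p0[1],p0[0])
for n in('side','top'):
    C=cloud(n,np.load(n+'0.npy')).reshape(-1,3); q=C-p0
    k=(np.hypot(q[:,0],q[:,1])<200)&(C[:,2]>120); q=q[k]; C=C[k]
    ex=np.array([np.cos(yaw),np.sin(yaw)]); ey=np.array([-ex[1],ex[0]])
    rx=np.array([np.cos(az),np.sin(az)]); ry=np.array([-rx[1],rx[0]])
    print(n,len(q))
    for z in range(-20,420,20):
        m=(q[:,2]>=z)&(q[:,2]<z+20)
        if m.sum()>5:
            a=q[m,:2]; f=lambda d:(a@d).min().round(0),
            print(z,m.sum(),'toolx',np.percentile(a@ex,[1,99]).round(),'tooly',np.percentile(a@ey,[1,99]).round(),'rad',np.percentile(a@rx,[1,99]).round(),'tan',np.percentile(a@ry,[1,99]).round())
t=cv2.imread('pics/side0.png');crop(t,340,200,500,460,2.3,'pics/s0b.png')
crop(cv2.imread('pics/top0.png'),320,190,430,310,5,'pics/t0w.png')
crop(t,290,190,400,320,4.5,'pics/s0w.png')
```

```text
side 16796
0 105 toolx [-8. 12.] tooly [-59.  58.] rad [-58.  59.] tan [-8. 12.]
20 197 toolx [-8. 12.] tooly [-61.  60.] rad [-60.  61.] tan [-8. 12.]
40 204 toolx [-7. 11.] tooly [-61.  58.] rad [-58.  61.] tan [-7. 11.]
60 159 toolx [-8. 12.] tooly [-61.  58.] rad [-58.  61.] tan [-8. 12.]
80 38 toolx [-6. 11.] tooly [47. 55.] rad [-55. -47.] tan [-6. 11.]
100 617 toolx [-31.  35.] tooly [-82.  77.] rad [-77.  82.] tan [-31.  35.]
120 656 toolx [-30.  36.] tooly [-89.  81.] rad [-81.  89.] tan [-30.  36.]
140 1452 toolx [-30.  35.] tooly [-90.  85.] rad [-85.  90.] tan [-30.  35.]
160 189 toolx [-17.  26.] tooly [-19.  15.] rad [-15.  19.] tan [-17.  26.]
180 301 toolx [-26.  38.] tooly [-38.  37.] rad [-37.  38.] tan [-26.  38.]
200 503 toolx [-30.  38.] tooly [-37.  19.] rad [-19.  37.] tan [-30.  38.]
220 392 toolx [-26.  54.] tooly [-36.  -5.] rad [ 5. 36.] tan [-26.  54.]
240 550 toolx [-51.  62.] tooly [-38.  72.] rad [-72.  38.] tan [-51.  62.]
260 1245 toolx [-52.  63.] tooly [-43.  97.] rad [-97.  43.] tan [-52.  63.]
280 1867 toolx [-52.  67.] tooly [-42. 143.] rad [-143
[... 1087 characters left out ...]
.]
180 83 toolx [-38. -26.] tooly [ 1. 39.] rad [-39.  -1.] tan [-38. -26.]
240 156 toolx [-61.  25.] tooly [-19.  67.] rad [-67.  19.] tan [-61.  25.]
260 525 toolx [-62.  18.] tooly [-17. 123.] rad [-123.   17.] tan [-62.  18.]
280 672 toolx [-61.   4.] tooly [ -2. 139.] rad [-139.    2.] tan [-61.   4.]
300 660 toolx [-58. -46.] tooly [ 13. 187.] rad [-187.  -13.] tan [-58. -46.]
320 1368 toolx [-52. -13.] tooly [ 33. 188.] rad [-188.  -33.] tan [-52. -13.]
340 1483 toolx [-51.  17.] tooly [ 75. 191.] rad [-191.  -75.] tan [-51.  17.]
360 1711 toolx [-48.  13.] tooly [ 92. 193.] rad [-193.  -92.] tan [-48.  13.]
380 236 toolx [-40. -14.] tooly [159. 196.] rad [-196. -159.] tan [-40. -14.]
```

View pics/s0b.png

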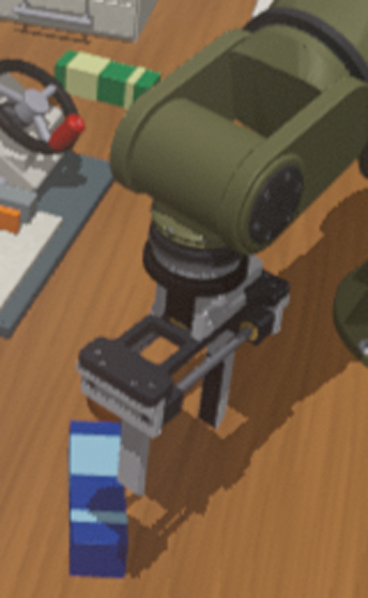

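View pics/t0w.png

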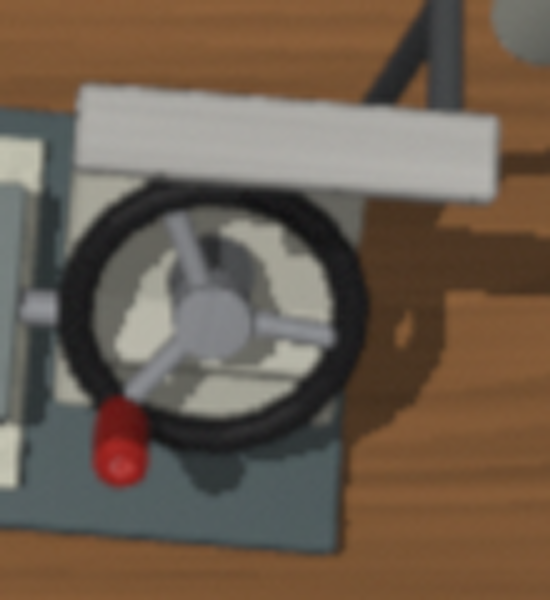

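View pics/s0w.png

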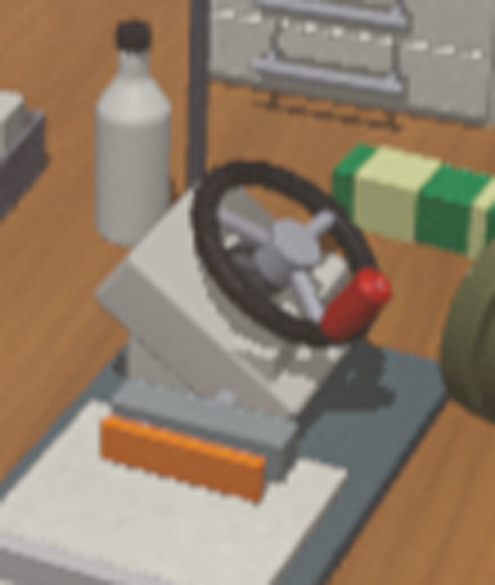

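```bash
cat >> h.py <<'E'
PO=np.array([552.1,17.0,0]); PY=np.radians(-5.65); PR=Ro.from_euler('z',PY).as_matrix()
def W(p): return np.atleast_2d(p)@PR.T+PO
def Pr(w): return (np.atleast_2d(w)-PO)@PR
AX=np.array([-np.sin(np.radians(35)),0,np.cos(np.radians(35))]); UP=np.array([np.cos(np.radians(35)),0,np.sin(np.radians(35))]); HUB=np.array([-10,-125,125.])
def whl(r,phi,w):  # phi deg from bottom, clockwise (towards +y at the bottom)
    f=np.radians(phi); return HUB - r*np.cos(f)*UP + r*np.sin(f)*np.array([0,1,0]) + w*AX
def plan(way,p,yaw,step=3.0,dec=2):
    """way: list of (world xyz mm, maxstep cm); returns rows in tool cm, cumulative rounding"""
    R=Ro.from_euler('xyz',[np.pi,0,yaw]).as_matrix(); cur=np.array(p,float); rows=[]
    for tgt,st in way:
        tgt=np.array(tgt,float); n=max(1,int(np.ceil(np.linalg.norm(tgt-cur)/10/st))); c0=cur.copy()
        for i in range(1,n+1):
            d=np.round(R.T@(c0+(tgt-c0)*i/n-cur)/10,dec); cur=cur+R@d*10; rows.append(d.tolist())
    return rows,cur
E
python3 - <<'E'
from h import *
for n in('top','side'):
    print(n,'hubtop',proj(n,W(HUB+12*AX)).round(1),'origin rim pts',proj(n,W(np.array([whl(65,a,0) for a in(0,90,180,270)]))).round(1).tolist())
    for a in range(20,70,10): print(a,proj(n,W(whl(65,a,60))).round(1), end=' ')
print()
C=cloud('top',np.load('top0.npy'))
for nm,z,u,v in(('spray',190,135,183),('jug',140,215,153),('cream',50,217,345),('deo',110,304,155)): print(nm,ray('top',u,v,z).round(0))
s=manip.read_state(); p0=s['eef_pos']
for n in('side','top'):
    q=cloud(n,np.load(n+'0.npy')).reshape(-1,3)-p0; yaw=s['eef_rot'][2]
    ey=np.array([np.sin(yaw),-np.cos(yaw)]);ex=np.array([np.cos(yaw),np.sin(yaw)])
    k=(abs(abs(q[:,:2]@ey)-65)<22)&(abs(q[:,:2]@ex)<45)&(q[:,2]>60)&(q[:,2]<185)
    print(n,np.percentile(q[k,2],[0,2,10,50,90,98,100]).round(0))
R=Ro.from_euler('xyz',[np.pi,0,np.radians(171.5)]).as_matrix()
print(plan([((568.9,279.2,199),3.2),((568.9,279.2,70),3.0),((568.9,279.2,28),1.5)],p0,np.radians(171.5)))
E
```

```text
top hubtop [[361.7 254.5]] origin rim pts [[358.6, 276.4], [334.0, 250.0], [364.6, 226.8], [389.1, 254.5]]
20 [[350.  286.7]] 30 [[345.7 284.5]] 40 [[341.9 281.7]] 50 [[338.8 278.4]] 60 [[336.2 274.6]] side hubtop [[355.  243.3]] origin rim pts [[369.0, 260.8], [343.8, 256.2], [336.4, 230.7], [361.1, 235.9]]
20 [[377.3 251.7]] 30 [[374.8 252.3]] 40 [[371.9 252.3]] 50 [[368.8 251.7]] 60 [[365.5 250.5]] 
spray [687. 410. 190.]
jug [776. 241. 140.]
cream [319. 245.  50.]
deo [779.  27. 110.]
side [ 60.  64.  91. 131. 146. 147. 148.]
top [ 61.  98. 113. 145. 148. 149. 151.]
([[-2.84, -1.29, -0.0], [-2.83, -1.29, -0.0], [-2.84, -1.29, -0.0], [-2.83, -1.3, -0.0], [-2.84, -1.29, -0.01], [-2.84, -1.29, 0.0], [-2.83, -1.29, 0.0], [-2.84, -1.29, 0.0], [-2.84, -1.29, -0.0], [-2.83, -1.3, -0.0], [-2.84, -1.29, -0.0], [-2.83, -1.29, -0.0], [-2.84, -1.29, -0.01], [-0.0, -0.0, 2.58], [-0.0, -0.0, 2.58], [-0.0, -0.0, 2.58], [-0.0, -0.0, 2.58], [-0.0, -0.0, 2.58], [-0.0, -0.0, 1.4], [-0.0, -0.0, 1.4], [-0.0, -0.0, 1.4]], array([568.89166858, 279.20726459,  28.04703011]))
```

Emit:
{"fn": "carry_out", "kwargs": {
  "deltas": [
    [[0,0,0],-5.4,1],
    [[0,0,0],-5.4,1],
    [[0,0,0],-5.3,1],
    [[-2.84,-1.29,0],0,1],
    [[-2.84,-1.29,0],0,1],
    [[-2.84,-1.29,0],0,1],
    [[-2.84,-1.29,0],0,1],
    [[-2.83,-1.29,0],0,1],
    [[-2.83,-1.29,0],0,1],
    [[-2.84,-1.29,0],0,1],
    [[-2.83,-1.29,0],0,1],
    [[-2.84,-1.29,0],0,1],
    [[-2.84,-1.29,0],0,1],
    [[-2.83,-1.29,0],0,1],
    [[-2.84,-1.29,0],0,1],
    [[-2.83,-1.3,0],0,1],
    [[0,0,2.5],0,1],
    [[0,0,2.5],0,1],
    [[0,0,2.5],0,1],
    [[0,0,0],0,1]
  ],
  "grip_force": 15
}}

```text
clock: 1.77
eef_pos: [566.9, 278.3, 118.9]
eef_rot: [-3.137, -0.007, 2.992]
wrist_force: [-0.4, -0.3, -1.5]
finger_gap: 93.7
```

Run:
```python
from h import *
s=manip.read_state(); print(s['clock'],s['eef_pos'],np.degrees(s['eef_rot']))
for n in("side","top"):
    p,d=vision.camera(n); cv2.imwrite(f"pics/{n}1.png",p[:,:,::-1])
    q=p[:,:,::-1]
    if n=='side': crop(q,200,250,420,430,3.5,'pics/s1a.png')
```

```text
1.7667 [566.89493448 278.25663713 118.87058559] [-179.75328482   -0.40253865  171.45289566]
```

View pics/s1a.png

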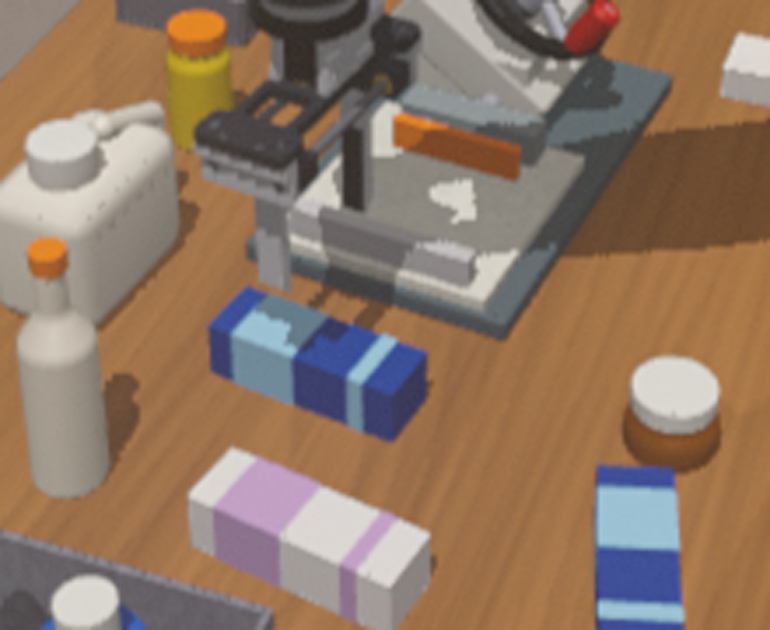

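Run:
```python
from h import *
s=manip.read_state(); print(s['clock'],s['eef_pos'],np.degrees(s['eef_rot']),s['qd'].round(3))
```

```text
1.8667 [568.7387193  279.34075518 124.39865919] [-1.79961128e+02 -6.35513815e-02  1.71477865e+02] [ 0.003 -0.034 -0.035  0.001  0.008 -0.001]
```

Emit:
{"fn": "carry_out", "kwargs": {
  "deltas": [
    [[0,0,2],0,1],
    [[0,0,2],0,1],
    [[0,0,1.5],0,1],
    [[0,0,1.5],0,1],
    [[0,0,1],0,1],
    [[0,0,1],0,1],
    [[0,0,0.3],0,1],
    [[0,0,0],0,1],
    [[0,0,0],0,0.3],
    [[0,0,0],0,0.3],
    [[0,0,0],0,0.3],
    [[0,0,0],0,0.3],
    [[0,0,0],0,0.3],
    [[0,0,0],0,0.3],
    [[0,0,0],0,0.3],
    [[0,0,0],0,0.3]
  ],
  "grip_force": 15
}}

```text
clock: 3.2
eef_pos: [568.9, 279.4, 31.4]
eef_rot: [3.142, 0.0, 2.993]
wrist_force: [-0.2, 0.3, 1.2]
finger_gap: 49.7
```

Run:
```python
from h import *
t=W([0,78,0])[0]; print(t)
r,c=plan([((568.9,279.4,125),2.5),((t[0],t[1],125),2.4)],(568.9,279.4,31.4),np.radians(171.5)); print(r,c)
```

```text
[559.77920625  94.62106538   0.        ]
[[0.0, 0.0, -2.34], [0.0, 0.0, -2.34], [0.0, 0.0, -2.34], [0.0, 0.0, -2.34], [-0.23, -2.3, -0.0], [-0.23, -2.3, -0.0], [-0.23, -2.3, -0.0], [-0.22, -2.3, 0.0], [-0.23, -2.31, 0.0], [-0.23, -2.3, 0.0], [-0.23, -2.3, 0.0], [-0.23, -2.3, 0.0]] [559.78727771  94.61726733 125.        ]
```

Emit:
{"fn": "carry_out", "kwargs": {
  "deltas": [
    [[0,0,-1.2],0,0.3],
    [[0,0,-2.3],0,0.3],
    [[0,0,-2.9],0,0.3],
    [[0,0,-2.9],0,0.3],
    [[-0.1,-1.2,0],0,0.3],
    [[-0.23,-2.3,0],0,0.3],
    [[-0.23,-2.3,0],0,0.3],
    [[-0.23,-2.3,0],0,0.3],
    [[-0.23,-2.3,0],0,0.3],
    [[-0.23,-2.3,0],0,0.3],
    [[-0.23,-2.3,0],0,0.3],
    [[-0.23,-2.3,0],0,0.3],
    [[-0.13,-1.12,0],-2.9,0.3],
    [[0,0,0],0,0.3],
    [[0,0,0],0,0.3],
    [[0,0,0],0,0.3],
    [[0,0,0],0,0.3]
  ]
}}

```text
clock: 4.62
eef_pos: [559.7, 95.3, 124.4]
eef_rot: [3.142, -0.0, 3.043]
wrist_force: [-0.4, 0.0, -1.5]
finger_gap: 50.1
```

Run:
```python
from h import *
p,d=vision.camera('side'); q=p[:,:,::-1]; crop(q,230,180,450,360,3.5,'pics/s2a.png')
s=manip.read_state(); print(s['clock'],s['eef_pos'],np.degrees(s['eef_rot']),Pr(s['eef_pos']),s['wrist_force'])
```

```text
4.6667 [559.74413259  95.28889547 124.32649691] [ 1.79995805e+02 -5.05655991e-03  1.74392618e+02] [[-1.00652050e-01  7.86611326e+01  1.24326497e+02]] [-0.72106785 -0.44182928 -0.64241376]
```

View pics/s2a.png

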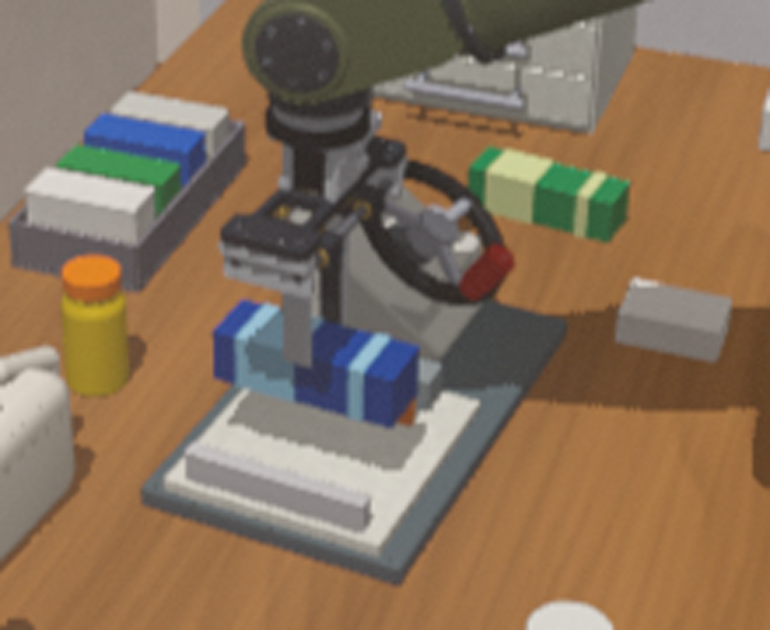

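Emit:
{"fn": "carry_out", "kwargs": {
  "deltas": [
    [[0,0,1.2],0,0.3],
    [[0,0,1.8],0,0.3],
    [[0,0,1.6],0,0.3],
    [[0,0,0.9],0,0.3],
    [[0,0,0.4],0,0.3],
    [[0,0,0.3],0,0.3],
    [[0,0,0.05],0,0.3],
    [[0,0,0],0,0.3],
    [[0,0,0],0,0.7],
    [[0,0,0],0,0.7],
    [[0,0,0],0,0.7],
    [[0,0,0],0,0.7]
  ]
}}

```text
clock: 5.67
eef_pos: [560.0, 94.5, 62.3]
eef_rot: [3.141, 0.001, 3.043]
wrist_force: [0.3, -0.6, 0.6]
finger_gap: 65.7
```

Emit:
{"fn": "carry_out", "kwargs": {
  "deltas": [
    [[0,0,-1],0,0.7],
    [[0,0,-2],0,0.7],
    [[0,0,-3],0,0.7],
    [[0,0,-3],0,0.7],
    [[0,0,-2.7],0,0.7],
    [[0,0,0],6.9,1],
    [[0,0,0],6.9,1],
    [[0,0,0],6.9,1],
    [[0,0,0],6.9,1],
    [[0,0,0],6.9,1],
    [[0,0,0],6.9,1],
    [[0,0,0],6.9,1],
    [[0,0,0],6.9,1],
    [[0,0,0],6.9,1],
    [[0,0,0],6.9,1],
    [[0,0,0],6.9,1],
    [[0,0,0],6.9,1],
    [[0,0,0],7.2,1],
    [[0,0,0],0,1]
  ]
}}

```text
clock: 7.25
eef_pos: [559.9, 94.5, 179.7]
eef_rot: [3.141, -0.0, 1.467]
wrist_force: [0.5, 0.3, -1.1]
finger_gap: 94.2
```

Run:
```python
from h import *
s=manip.read_state(); print(s['clock'],s['eef_pos'],np.degrees(s['eef_rot']),Pr(s['eef_pos']),s['finger_gap'])
for a in(-10,0,34): print(a,whl(65,a,45))
```

```text
7.25 [559.87463009  94.4661883  179.72011374] [ 1.79957730e+02 -9.21950817e-03  8.40562868e+01] [[1.10208117e-01 7.78552699e+01 1.79720114e+02]] 94.1622242845985
-10 [ -88.2469131  -136.28713155  125.1457781 ]
0 [ -89.05582251 -125.          124.57937363]
34 [-79.95294809 -88.65246127 130.95327492]
```

Emit:
{"fn": "carry_out", "kwargs": {
  "deltas": [
    [[0,-1.8,0],0,1],
    [[0,-2.8,0],0,1],
    [[0,-2.8,0],0,1],
    [[0,-2.8,0],0,1],
    [[0,-2.8,0],0,1],
    [[-1.5,-1.2,0],0,1],
    [[-2.5,0,0],0,1],
    [[-2.5,0,0],0,1],
    [[-2.5,0,0],0,1],
    [[-2.5,0,0],0,1],
    [[-2.5,0,0],0,1],
    [[-2.5,0,0],0,1],
    [[-2.5,0,0],0,1],
    [[-2.5,0,0],0,1],
    [[0,0,0],0,1],
    [[0,0,0],0,1]
  ]
}}

```text
clock: 8.58
eef_pos: [397.4, -106.4, 179.3]
eef_rot: [3.141, 0.0, 1.475]
wrist_force: [0.2, 0.4, 0.6]
finger_gap: 94.0
```

Run:
```python
from h import *
for n in('top','side'):
    p,d=vision.camera(n); q=p[:,:,::-1]; cv2.imwrite(f'pics/{n}3.png',q); np.save(f'{n}3.npy',d)
    crop(q,*((235,195,435,315) if n=='top' else (240,170,420,340)),3.9,f'pics/{n}3a.png')
s=manip.read_state(); print(s['clock'],s['eef_pos'],np.degrees(s['eef_rot']),Pr(s['eef_pos']),s['finger_gap'])
```

```text
8.6833 [ 397.59387901 -105.2614993   179.13489763] [ 1.79982633e+02 -2.24966483e-03  8.45411454e+01] [[-141.71869807 -136.87887438  179.13489763]] 94.08215736653572
```

View pics/top3a.png

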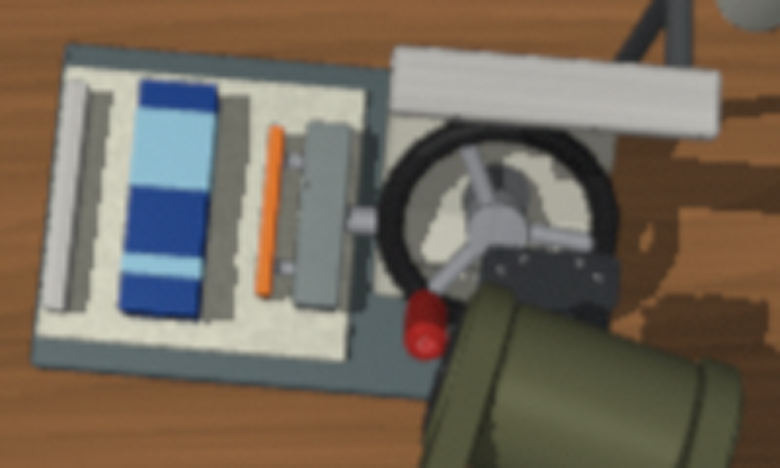

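View pics/side3a.png

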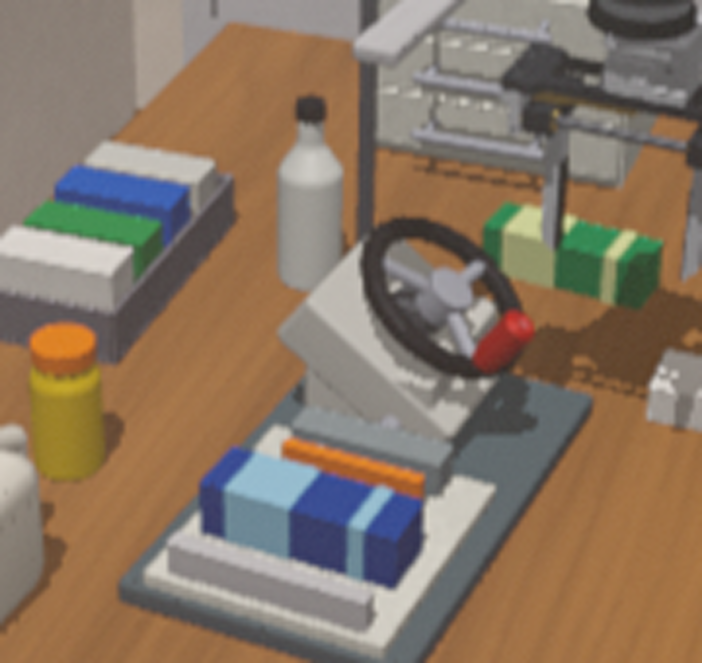

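```bash
cat >> h.py <<'E'
def jawmeas(img,top=True):
    """pad face y (press) from orange mask in top view, jaw front/back"""
    hsv=cv2.cvtColor(img,cv2.COLOR_BGR2HSV); m=(hsv[...,0]<16)&(hsv[...,0]>4)&(hsv[...,1]>170)&(hsv[...,2]>120)
    mm=np.zeros_like(m); mm[210:300,240:335]=1; m&=mm
    v,u=np.nonzero(m); P=np.array([Pr(ray('top',a,b,62))[0,:2] for a,b in zip(u,v)])
    return m.sum(),P
E
python3 - <<'E'
from h import *
g=cv2.imread('pics/top3.png'); n,P=jawmeas(g); print(n,P.min(0),P.max(0))
for x in range(-50,50,10):
    k=abs(P[:,0]-x)<5
    if k.any(): print(x,P[k,1].min().round(1),P[k,1].max().round(1))
for a,b in((268,127),(257,295),(282,127),(270,295),(310,123),(297,304),(351,125),(337,306)): print((a,b),Pr(ray('top',235+(a+.5)/3.9-.5,195+(b+.5)/3.9-.5,62 if a<290 else 63)).round(1))
C=cloud('top',np.load('top3.npy')); Q=Pr(C.reshape(-1,3)); k=(abs(Q[:,0])<100)&(Q[:,1]>-40)&(Q[:,1]<150)
k2=k&(Q[:,2]>68); print('carton',rect(Q[k2][:,:2]),np.median(Q[k2][:,2]))
k3=k&(Q[:,2]>56)&(Q[:,2]<68)&(Q[:,1]<60); print('jaw',rect(Q[k3][:,:2]))
# handle: red mask
for n,box in(('top',(320,240,380,310)),('side',(340,235,400,280))):
    g=cv2.imread(f'pics/{n}3.png'); h=cv2.cvtColor(g,cv2.COLOR_BGR2HSV); m=((h[...,0]<5)|(h[...,0]>172))&(h[...,1]>150)&(h[...,2]>70)
    mm=np.zeros_like(m); mm[box[1]:box[3],box[0]:box[2]]=1; m&=mm; v,u=np.nonzero(m); print(n,'red',m.sum(),u.mean(),v.mean(),u.min(),u.max(),v.min(),v.max())
    Cn=cloud(n,np.load(f'{n}3.npy')); q=Pr(Cn[m])-HUB; s=q@UP; y=q[:,1]; w=q@AX; print('phi from cloud',np.degrees(np.arctan2(y,-s)).mean(), np.hypot(y,s).mean(), np.percentile(w,[2,98]))
    for a in(30,34,38): print(a,proj(n,W(np.array([whl(65,a,35),whl(65,a,60)]))).round(1).tolist())
E
```

```text
127 [-55.84204736   9.48390705] [50.77869585 16.98693922]
-50 9.5 16.9
-40 9.7 15.3
-30 10.6 16.2
-20 9.6 16.9
-10 9.9 15.5
0 10.7 16.4
10 11.6 16.8
20 9.8 15.7
30 10.7 16.3
40 9.5 17.0
(268, 127) [[52.3 19.7 62. ]]
(257, 295) [[-56.8  17.1  62. ]]
(282, 127) [[53.  10.7 62. ]]
(270, 295) [[-56.1   8.9  62. ]]
(310, 123) [[56.9 -7.1 63. ]]
(297, 304) [[-60.6  -8.7  63. ]]
(351, 125) [[ 57.8 -33.5  63. ]]
(337, 306) [[-59.7 -34.   63. ]]
carton (array([ 0.9, 38.2]), array([134.6, 150.2]), 89.81) 75.3744447383849
jaw (array([0.3, 7.7]), array([143.9,  94.1]), 0.23)
top red 152 343.7105263157895 278.14473684210526 339 349 269 286
phi from cloud 41.267827247401144 60.72739269746409 [18.95691871 64.11224141]
30 [[345.6, 279.2], [345.7, 284.5]]
34 [[344.1, 278.2], [344.2, 283.5]]
38 [[342.6, 277.1], [342.7, 282.3]]
side red 119 368.70588235294116 256.8487394957983 362 376 250 264
phi from cloud 37.94817404034844 70.69240807607156 [ 7.13653253 61.71689291]
30 [[369.7, 257.3], [374.8, 252.3]]
34 [[368.6, 257.3], [373.7, 252.3]]
38 [[367.4, 257.3], [372.5, 252.3]]
```

```bash
cat >> h.py <<'E'
def peg(phi):
    c=np.cos(np.radians(phi)); b=np.clip((0.3-c)/0.8,0,1); wc=45+10*b   # 45 low, 55 up
    p=whl(65,phi,wc); z=min(p[2]-3+5*b,170)
    return np.array([p[0]-53.25,p[1],z])   # TCP in press frame
def hand_angle(phi,lo=8,hi=60):
    t=peg(phi); cx,cy,zt=t[0]+53.25,t[1],t[2]-22
    for d in np.arange(lo,hi,0.5):
        ax=np.array([whl(65,phi+d,w) for w in np.linspace(10,60,26)])
        q=np.stack([np.maximum(abs(ax[:,0]-cx)-6.25,0),np.maximum(abs(ax[:,1]-cy)-8,0),np.maximum(zt-ax[:,2],0)],1)
        if np.linalg.norm(q,axis=1).min()>13: return phi+d
    return None
def rows(phis,cur):
    cur=np.array(cur,float); out=[]
    for f in phis:
        d=peg(f)-cur; r=np.round(np.array([d[1],d[0],-d[2]])/10,2); out.append(r.tolist()); cur+=np.array([r[1],r[0],-r[2]])*10
    return out,cur
E
python3 - <<'E'
from h import *
for f in range(-10,350,20): print(f,peg(f).round(1),hand_angle(f))
s=manip.read_state(); cur=Pr(s['eef_pos'])[0]; print(cur)
r,c=rows([-10]+list(range(0,121,10)),cur); print(r); print(c)
E
```

```text
-10 [-141.5 -136.3  122.1] 9.0
10 [-141.5 -113.7  122.1] 30.0
30 [-135.2  -92.5  126.6] 55.5
50 [-123.3  -75.2  134.9] 81.5
70 [-107.3  -63.9  146.1] 100.5
90 [-91.2 -60.  163.8] 119.0
110 [-75.5 -63.9 170. ] 136.5
130 [-60.6 -75.2 170. ] 153.5
150 [-48.7 -92.5 170. ] 170.0
170 [ -42.4 -113.7  170. ] 189.0
190 [ -42.4 -136.3  170. ] 210.0
210 [ -48.7 -157.5  170. ] 235.5
230 [ -60.6 -174.8  170. ] 270.5
250 [ -75.5 -186.1  170. ] 283.5
270 [ -91.2 -190.   163.8] 299.0
290 [-107.3 -186.1  146.1] 319.5
310 [-123.3 -174.8  134.9] 334.0
330 [-135.2 -157.5  126.6] 350.0
[-141.71869807 -136.87887438  179.13489763]
[[0.06, 0.02, 5.7], [1.13, -0.08, 0.06], [1.13, 0.08, -0.06], [1.09, 0.24, -0.17], [1.03, 0.39, -0.27], [0.93, 0.54, -0.38], [0.8, 0.65, -0.46], [0.65, 0.76, -0.53], [0.48, 0.84, -0.59], [0.29, 0.81, -0.83], [0.1, 0.8, -0.94], [-0.1, 0.8, -0.62], [-0.29, 0.78, 0.0], [-0.48, 0.72, 0.0]]
[-68.21869807 -68.67887438 170.03489763]
```

Emit:
{"fn": "carry_out", "kwargs": {
  "deltas": [
    [[0,0,1.9],0,1],
    [[0,0,1.9],0,1],
    [[0,0,1.9],0,1],
    [[0,0,0],0,1],
    [[1.13,0,0.06],0,1],
    [[1.13,0.06,-0.06],0,1],
    [[1.09,0.24,-0.17],0,1],
    [[1.03,0.39,-0.27],0,1],
    [[0.93,0.54,-0.38],0,1],
    [[0.8,0.65,-0.46],0,1],
    [[0.65,0.76,-0.53],0,1],
    [[0,0,0],0,1]
  ]
}}

```text
clock: 9.68
eef_pos: [431.9, -39.8, 141.4]
eef_rot: [3.14, -0.0, 1.475]
wrist_force: [0.2, -0.2, 0.8]
finger_gap: 94.2
```

```bash
cat > look.py <<'E'
import sys
from h import *
k=sys.argv[1]
s=manip.read_state(); print(s['clock'],Pr(s['eef_pos']).round(1),np.degrees(s['eef_rot']).round(2),s['wrist_force'].round(1))
for n in('top','side'):
    p,d=vision.camera(n); q=np.ascontiguousarray(p[:,:,::-1]); cv2.imwrite(f'pics/{n}{k}.png',q); np.save(f'{n}{k}.npy',d)
    if n=='top': crop(q,235,195,435,315,3.9,f'pics/{n}{k}a.png')
    else: crop(q,240,170,420,340,3.5,f'pics/{n}{k}a.png')
E
python3 look.py 4
```

```text
9.6833 [[-114.   -68.4  141.4]] [ 1.7991e+02 -2.0000e-02  8.4520e+01] [ 0.2 -0.2  0.8]
```

View pics/side4a.png

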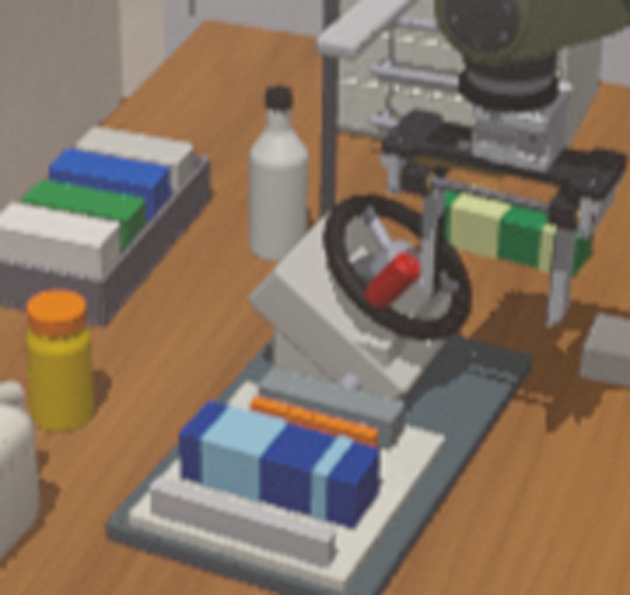

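View pics/top4a.png

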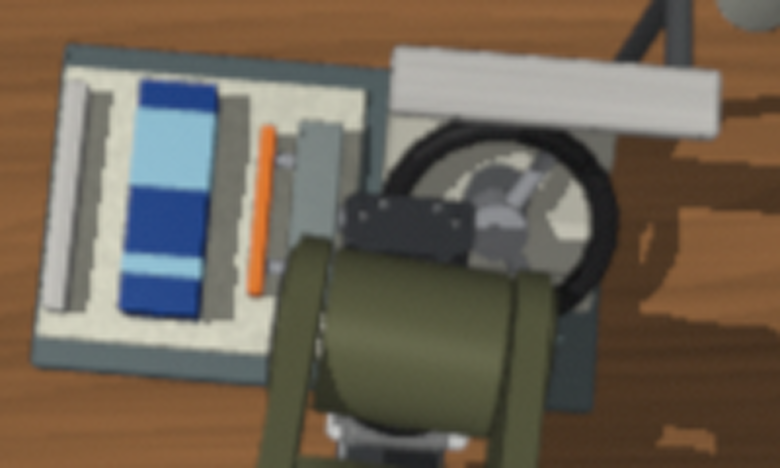

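Run:
```python
from h import *
s=manip.read_state(); cur=Pr(s['eef_pos'])[0]; print(s['clock'],cur.round(1),peg(60).round(1),s['wrist_force'])
r,c=rows(range(70,241,10),cur); print(r); print(c,peg(240))
```

```text
9.7833 [-114.9  -69.3  140.4] [-115.7  -68.7  140.2] [ 0.38499613 -0.28639345 -0.12646566]
[[0.54, 0.76, -0.57], [0.29, 0.81, -0.84], [0.1, 0.8, -0.93], [-0.1, 0.8, -0.62], [-0.29, 0.78, -0.0], [-0.48, 0.72, -0.0], [-0.65, 0.76, -0.0], [-0.8, 0.66, -0.0], [-0.93, 0.53, -0.0], [-1.03, 0.39, -0.0], [-1.09, 0.24, -0.0], [-1.13, 0.09, -0.0], [-1.13, -0.09, -0.0], [-1.1, -0.24, -0.0], [-1.02, -0.39, -0.0], [-0.93, -0.53, -0.0], [-0.8, -0.66, -0.0], [-0.65, -0.76, -0.0]]
[ -68.20827692 -181.27230264  169.96474289] [ -68.17426256 -181.29165125  170.        ]
```

Emit:
{"fn": "carry_out", "kwargs": {
  "deltas": [
    [[0.5,0.7,-0.57],0,1],
    [[0.29,0.8,-0.84],0,1],
    [[0.1,0.8,-0.93],0,1],
    [[-0.1,0.8,-0.6],0,1],
    [[-0.29,0.78,0],0,1],
    [[-0.48,0.72,0],0,1],
    [[-0.65,0.76,0],0,1],
    [[-0.8,0.66,0],0,1],
    [[0,0,0],0,1]
  ]
}}

```text
clock: 10.53
eef_pos: [489.9, -61.8, 169.7]
eef_rot: [3.141, -0.0, 1.473]
wrist_force: [-1.1, 0.3, -0.6]
finger_gap: 93.7
```

```bash
python3 look.py 5
```

```text
10.5333 [[-54.2 -84.5 169.7]] [ 1.7996e+02 -1.0000e-02  8.4370e+01] [-1.1  0.3 -0.6]
```

View pics/side5a.png

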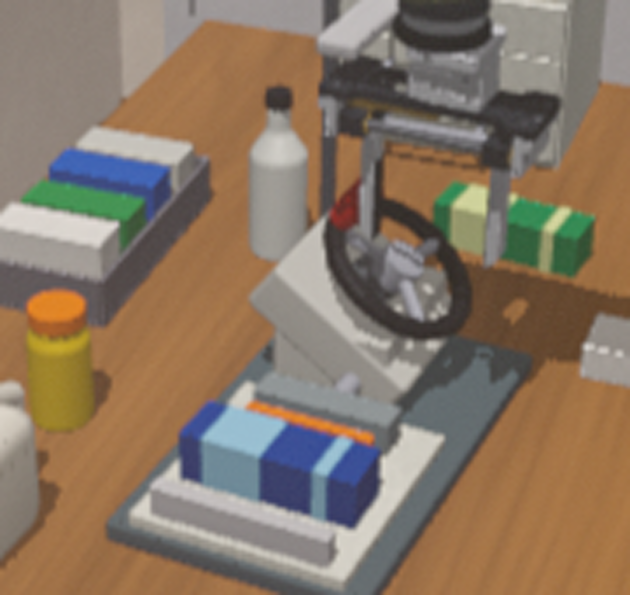

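View pics/top5a.png

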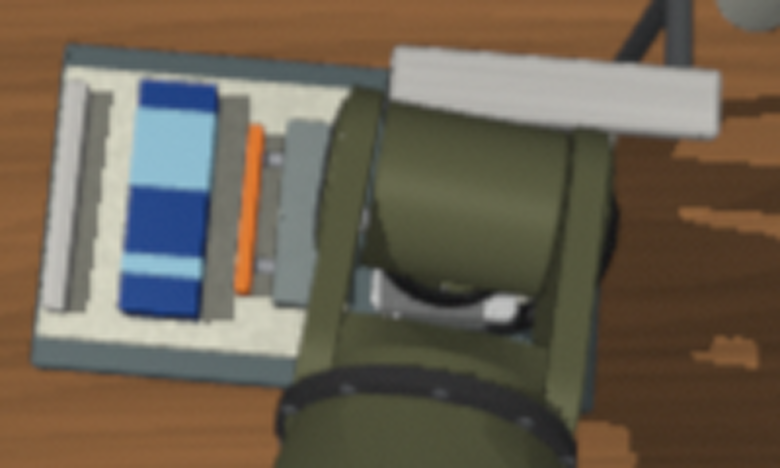

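Emit:
{"fn": "carry_out", "kwargs": {
  "deltas": [
    [[-0.93,0.5,0],0,1],
    [[-1.03,0.36,0],0,1],
    [[-1.09,0.22,0],0,1],
    [[-1.13,0.08,0],0,1],
    [[-1.13,-0.08,0],0,1],
    [[-1.1,-0.22,0],0,1],
    [[-1.02,-0.36,0],0,1],
    [[-0.93,-0.5,0],0,1],
    [[-0.8,-0.66,0],0,1],
    [[-0.65,-0.76,0],0,1],
    [[0,0,0],0,1]
  ]
}}

```text
clock: 11.55
eef_pos: [464.4, -159.0, 169.5]
eef_rot: [3.141, 0.001, 1.472]
wrist_force: [0.2, -0.0, 0.3]
finger_gap: 94.0
```

```bash
python3 look.py 6
python3 - <<'E'
from h import *
s=manip.read_state(); cur=Pr(s['eef_pos'])[0]; print(s['clock'],cur.round(1),peg(240).round(1),s['wrist_force'])
r,c=rows(range(250,421,10),cur); print(r); print(c,peg(420))
E
```

```text
11.55 [[ -70.  -183.7  169.5]] [1.7997e+02 5.0000e-02 8.4310e+01] [ 0.2 -0.   0.3]
11.65 [ -69.4 -182.7  169.4] [ -68.2 -181.3  170. ] [ 0.68761726  1.24615882 -0.66162399]
[[-0.34, -0.6, -0.06], [-0.29, -0.78, 0.0], [-0.1, -0.8, 0.62], [0.1, -0.8, 0.94], [0.29, -0.8, 0.83], [0.48, -0.84, 0.59], [0.65, -0.76, 0.53], [0.8, -0.66, 0.46], [0.93, -0.53, 0.37], [1.02, -0.4, 0.28], [1.1, -0.24, 0.17], [1.13, -0.08, 0.05], [1.13, 0.08, -0.05], [1.09, 0.24, -0.17], [1.03, 0.4, -0.28], [0.93, 0.53, -0.37], [0.8, 0.66, -0.46], [0.65, 0.76, -0.53]]
[-115.64282091  -68.67181552  140.22296076] [-115.68338108  -68.70834875  140.22060781]
```

View pics/side6a.png

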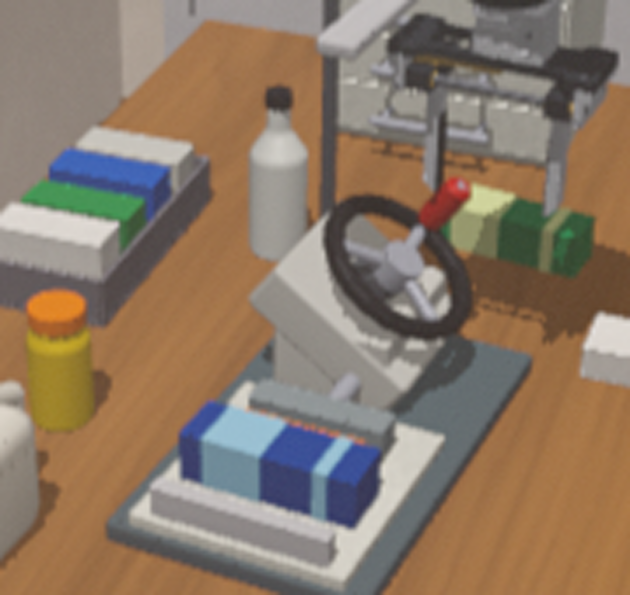

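Emit:
{"fn": "carry_out", "kwargs": {
  "deltas": [
    [[-0.34,-0.6,0],0,1],
    [[-0.29,-0.78,0],0,1],
    [[-0.1,-0.8,0.58],0,1],
    [[0.1,-0.8,0.94],0,1],
    [[0.29,-0.8,0.83],0,1],
    [[0.48,-0.84,0.59],0,1],
    [[0.65,-0.76,0.53],0,1],
    [[0.8,-0.66,0.46],0,1],
    [[0.93,-0.53,0.37],0,1],
    [[1.02,-0.4,0.28],0,1],
    [[1.1,-0.24,0.17],0,1],
    [[1.13,-0.08,0.05],0,1],
    [[1.13,0.08,-0.05],0,1],
    [[1.09,0.24,-0.17],0,1],
    [[1.03,0.4,-0.28],0,1],
    [[0.93,0.53,-0.37],0,1],
    [[0.8,0.66,-0.46],0,1],
    [[0.65,0.76,-0.53],0,1],
    [[0,0,0],0,1]
  ]
}}

```text
clock: 13.23
eef_pos: [431.2, -37.9, 140.5]
eef_rot: [-3.141, -0.001, 1.475]
wrist_force: [-1.2, 0.9, 0.8]
finger_gap: 94.2
```

```bash
python3 look.py 7
python3 - <<'E'
from h import *
s=manip.read_state(); cur=Pr(s['eef_pos'])[0]; print(s['clock'],cur.round(1),peg(420).round(1),s['wrist_force'])
g=cv2.imread('pics/top7.png'); n,P=jawmeas(g); print(n,P.min(0),P.max(0))
C=cloud('top',np.load('top7.npy')); Q=Pr(C.reshape(-1,3)); k=(abs(Q[:,0])<100)&(Q[:,1]>-40)&(Q[:,1]<150)
r,c=rows(range(430,601,10),cur); print(r); print(c,peg(600))
E
```

```text
13.2333 [[-114.9  -66.5  140.5]] [-1.7998e+02 -3.0000e-02  8.4500e+01] [-1.2  0.9  0.8]
13.3333 [-115.5  -67.5  139.8] [-115.7  -68.7  140.2] [ 0.65772404  0.26160829 -0.37584748]
122 [-54.55307509  52.00432195] [49.82613007 59.9555089 ]
[[0.36, 0.83, -0.63], [0.29, 0.8, -0.84], [0.1, 0.8, -0.93], [-0.1, 0.8, -0.62], [-0.29, 0.78, 0.0], [-0.48, 0.73, 0.0], [-0.65, 0.76, 0.0], [-0.8, 0.65, 0.0], [-0.93, 0.54, 0.0], [-1.03, 0.39, 0.0], [-1.09, 0.24, 0.0], [-1.13, 0.08, 0.0], [-1.13, -0.08, 0.0], [-1.09, -0.24, 0.0], [-1.03, -0.39, 0.0], [-0.93, -0.54, 0.0], [-0.8, -0.65, 0.0], [-0.65, -0.76, 0.0]]
[ -68.13979657 -181.3139078   170.01963404] [ -68.17426256 -181.29165125  170.        ]
```

View pics/side7a.png

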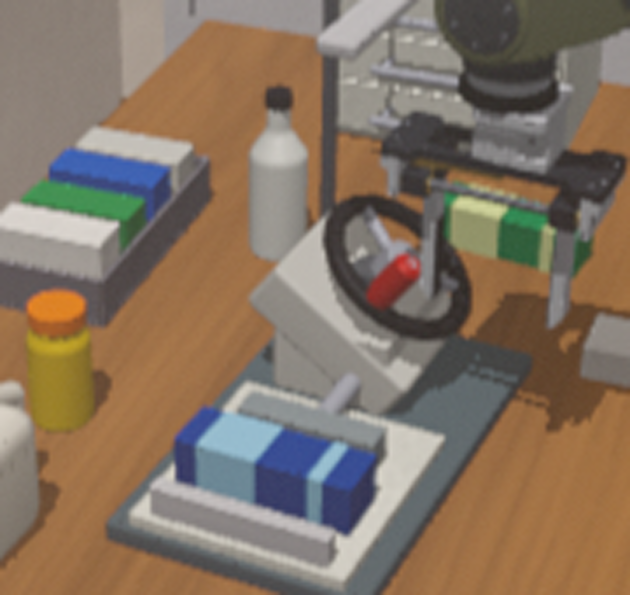

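View pics/top7a.png

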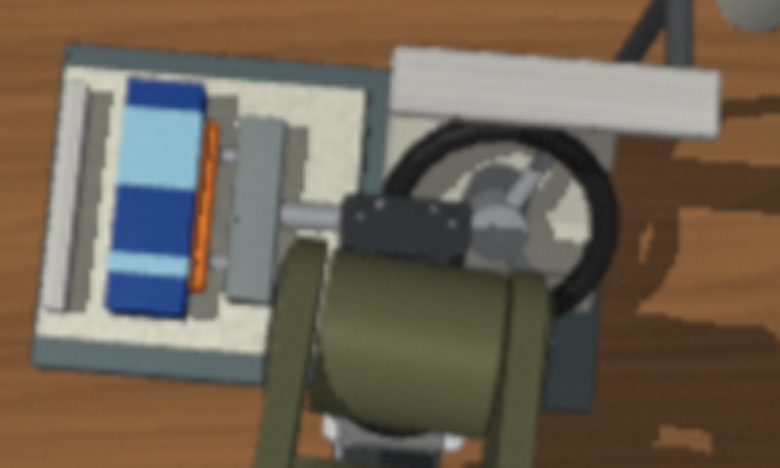

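Emit:
{"fn": "carry_out", "kwargs": {
  "deltas": [
    [[0.4,0.7,-0.55],0,1],
    [[0.29,0.8,-0.84],0,1],
    [[0.1,0.8,-0.93],0,1],
    [[-0.1,0.8,-0.62],0,1],
    [[-0.29,0.78,0],0,1],
    [[-0.48,0.72,0],0,1],
    [[-0.65,0.76,0],0,1],
    [[-0.8,0.66,0],0,1],
    [[-0.93,0.5,0],0,1],
    [[-1.03,0.36,0],0,1],
    [[-1.09,0.22,0],0,1],
    [[-1.13,0.08,0],0,1],
    [[-1.13,-0.08,0],0,1],
    [[-1.1,-0.22,0],0,1],
    [[-1.02,-0.36,0],0,1],
    [[-0.93,-0.5,0],0,1],
    [[-0.8,-0.66,0],0,1],
    [[-0.65,-0.76,0],0,1],
    [[0,0,0],0,1]
  ]
}}

```text
clock: 14.92
eef_pos: [464.4, -158.2, 169.6]
eef_rot: [3.141, 0.001, 1.472]
wrist_force: [1.2, -1.4, 0.4]
finger_gap: 93.8
```

```bash
python3 look.py 8
python3 - <<'E'
from h import *
s=manip.read_state(); cur=Pr(s['eef_pos'])[0]; print(s['clock'],cur.round(1),peg(600).round(1),s['wrist_force'])
g=cv2.imread('pics/top8.png'); n,P=jawmeas(g); print(n,P.min(0),P.max(0))
r,c=rows(range(610,741,10),cur); print(r); print(c,peg(740))
for f in range(710,760,5): print(f,hand_angle(f))
E
```

```text
14.9167 [[ -70.  -183.   169.6]] [1.7995e+02 4.0000e-02 8.4320e+01] [ 1.2 -1.4  0.4]
15.0167 [ -69.5 -182.   169.5] [ -68.2 -181.3  170. ] [-0.27150394  0.46071469  0.11605552]
136 [-55.77738015  70.13128579] [50.94051435 78.84243431]
[[-0.41, -0.59, -0.05], [-0.29, -0.78, -0.0], [-0.1, -0.8, 0.62], [0.1, -0.8, 0.93], [0.29, -0.81, 0.84], [0.48, -0.84, 0.59], [0.65, -0.76, 0.53], [0.8, -0.65, 0.46], [0.93, -0.54, 0.37], [1.03, -0.39, 0.28], [1.09, -0.24, 0.16], [1.13, -0.08, 0.06], [1.13, 0.08, -0.06], [1.1, 0.24, -0.16]]
[-139.1045498  -102.71928347  123.79528406] [-139.09476317 -102.76869068  123.82778159]
710 729.0
715 734.0
720 739.0
725 744.5
730 750.0
735 756.0
740 762.0
745 768.5
750 775.5
755 782.5
```

View pics/side8a.png

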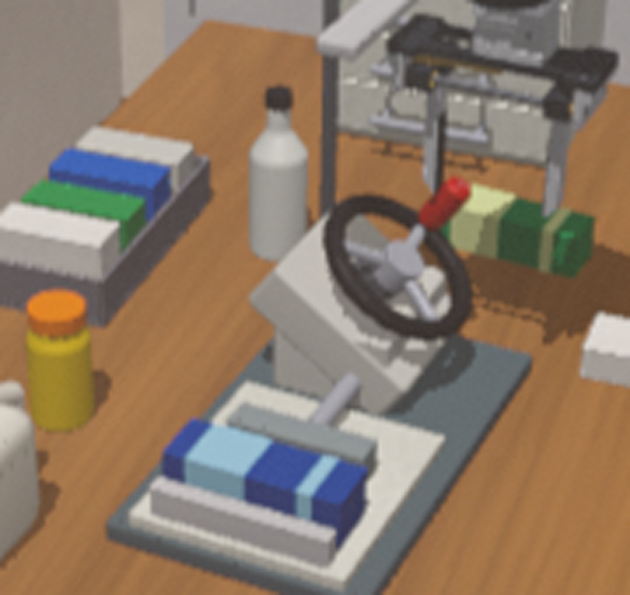

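View pics/top8a.png

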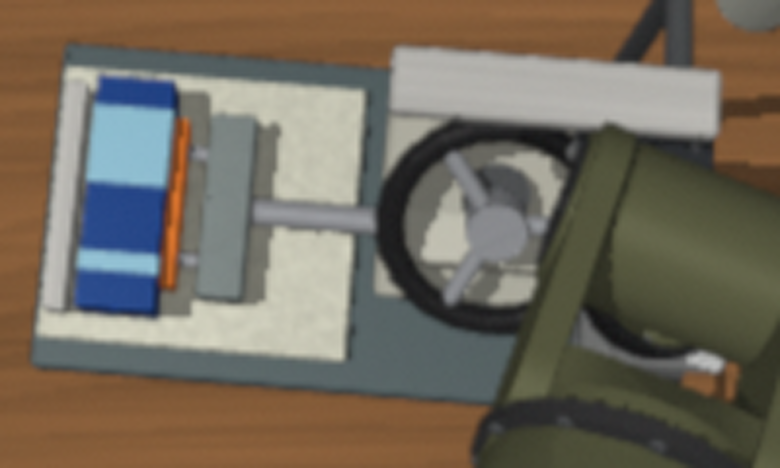

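Emit:
{"fn": "carry_out", "kwargs": {
  "deltas": [
    [[-0.41,-0.59,0],0,1],
    [[-0.29,-0.78,0],0,1],
    [[-0.1,-0.8,0.58],0,1],
    [[0.1,-0.8,0.93],0,1],
    [[0.29,-0.81,0.84],0,1],
    [[0.48,-0.84,0.59],0,1],
    [[0.65,-0.76,0.53],0,1],
    [[0.8,-0.65,0.46],0,1],
    [[0.93,-0.54,0.37],0,1],
    [[1.03,-0.39,0.28],0,1],
    [[1.09,-0.24,0.16],0,1],
    [[1.13,-0.08,0.06],0,1],
    [[0,0,0],0,1],
    [[0,0,0],0,1]
  ]
}}

```text
clock: 16.18
eef_pos: [398.1, -92.4, 121.3]
eef_rot: [-3.141, -0.0, 1.475]
wrist_force: [0.2, -0.4, 0.8]
finger_gap: 94.1
```

```bash
python3 look.py 9
cat > meas.py <<'E'
import sys
from h import *
k=sys.argv[1]
g=cv2.imread(f'pics/top{k}.png'); n,P=jawmeas(g); print('pad',n,P.min(0).round(1),P.max(0).round(1))
# grey jaw top strip profile: along press y at z=63 for x in -45..45 away from shadow
C=cloud('top',np.load(f'top{k}.npy')); Q=Pr(C.reshape(-1,3))
b=(abs(Q[:,0])<62)&(Q[:,1]>-40)&(Q[:,1]<150)
q=Q[b&(Q[:,2]>66)&(Q[:,2]<80)]; print('carton',rect(q[:,:2]))
q=Q[b&(Q[:,2]>57)&(Q[:,2]<66)&(Q[:,1]<110)]; print('jaw+pad',rect(q[:,:2]))
for nm in('top','side'):
    g=cv2.imread(f'pics/{nm}{k}.png'); h=cv2.cvtColor(g,cv2.COLOR_BGR2HSV); m=((h[...,0]<5)|(h[...,0]>172))&(h[...,1]>150)&(h[...,2]>70)
    mm=np.zeros_like(m); mm[215:310,320:400]=1; m&=mm; v,u=np.nonzero(m)
    if len(u): print(nm,'red',len(u),u.mean().round(1),v.mean().round(1))
E
python3 meas.py 9; python3 meas.py 3
python3 - <<'E'
from h import *
s=manip.read_state(); cur=Pr(s['eef_pos'])[0]; print(s['clock'],cur.round(1),peg(720).round(1),s['wrist_force'])
E
```

```text
16.1833 [[-142.5 -124.1  121.3]] [-1.7996e+02 -1.0000e-02  8.4490e+01] [ 0.2 -0.4  0.8]
pad 136 [-56.6  78.3] [50.3 86.5]
carton (array([-0.1, 90.5]), array([ 99.4, 123.7]), 89.98)
jaw+pad (array([ 0.3, 26.9]), array([126.7, 120.7]), 89.77)
side red 119 371.9 256.5
pad 127 [-55.8   9.5] [50.8 17. ]
carton (array([ 0.2, 36.2]), array([124., 138.]), 0.36)
jaw+pad (array([-0.5,  7.7]), array([119.4,  94.1]), 0.18)
top red 152 343.7 278.1
side red 119 368.7 256.8
16.2833 [-142.3 -124.6  121.3] [-142.3 -125.   121.6] [-0.32062149 -0.12867132 -0.36294851]
```

View pics/side9a.png

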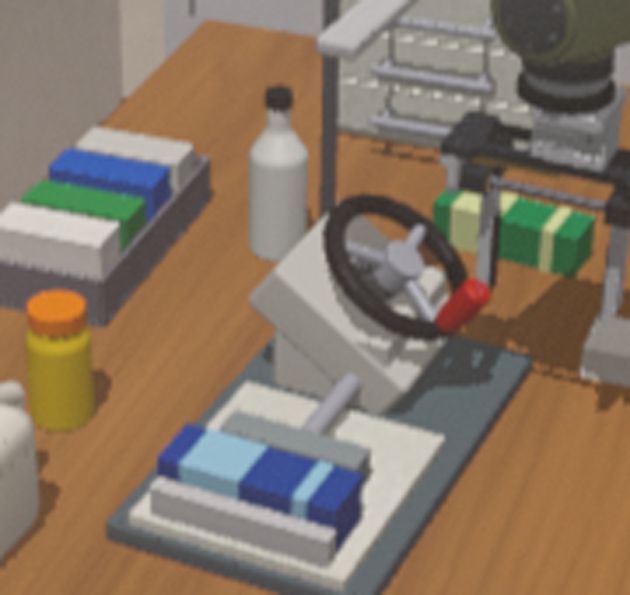

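View pics/top9a.png

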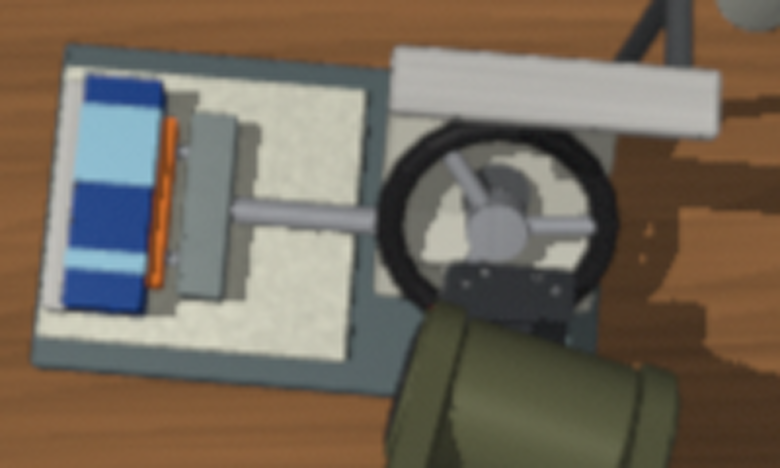

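```bash
cat > prof.py <<'E'
import sys
from h import *
def prof(k,z=62.5,x0=-40,x1=40):
    g=cv2.imread(f'pics/top{k}.png').astype(np.float32)
    xs=np.arange(x0,x1,1.0); ys=np.arange(-60,170,0.5); X,Y=np.meshgrid(xs,ys)
    uv=proj('top',W(np.stack([X.ravel(),Y.ravel(),np.full(X.size,z)],1))).astype(np.float32)
    im=cv2.remap(g,uv[:,0].reshape(X.shape),uv[:,1].reshape(X.shape),cv2.INTER_LINEAR)
    return ys,np.median(im,1)
for k in sys.argv[1:]:
    ys,p=prof(k)
    hsv=cv2.cvtColor(p[:,None].astype(np.uint8),cv2.COLOR_BGR2HSV)[:,0]
    orng=(p[:,2]-p[:,0]); # orange: R-B
    half=orng.max()/2; o=np.nonzero(orng>half)[0]
    # subpixel crossings
    def cr(i,a,lev): return ys[i]+(lev-a[i])/(a[i+1]-a[i])*(ys[i+1]-ys[i])
    print(k,'pad back',round(cr(o[0]-1,orng,half),2),'pad front',round(cr(o[-1],orng,half),2))
    i0=o[0]; seg=slice(max(0,i0-90),i0+5,2); print(' '.join(f'{y:.0f}:{int(v.mean())}' for y,v in zip(ys[seg],p[seg])))
E
python3 prof.py 3 4 7 8 9
```

```text
3 pad back 8.99 pad front 18.87
-36:103 -35:102 -34:103 -33:109 -32:116 -31:122 -30:125 -29:127 -28:127 -27:127 -26:127 -25:127 -24:128 -23:128 -22:128 -21:128 -20:128 -19:128 -18:128 -17:128 -16:129 -15:129 -14:129 -13:129 -12:129 -11:129 -10:129 -9:128 -8:126 -7:123 -6:120 -5:116 -4:112 -3:110 -2:109 -1:110 0:110 1:110 2:110 3:110 4:110 5:107 6:105 7:101 8:100 9:101 10:104 11:113
4 pad back 14.36 pad front 24.26
-30:98 -30:96 -28:101 -28:108 -26:116 -26:121 -24:125 -24:127 -22:127 -22:127 -20:127 -20:128 -18:128 -18:128 -16:128 -16:128 -14:128 -14:128 -12:128 -12:128 -10:128 -10:128 -8:128 -8:128 -6:129 -6:129 -4:129 -4:128 -2:126 -2:123 -0:118 0:112 2:108 2:108 4:110 4:111 6:111 6:111 8:111 8:111 10:109 10:107 12:104 12:101 14:100 14:100 16:104 16:113Traceback (most recent call last):
  File "prof.py", line 16, in <module>
    print(k,'pad back',round(cr(o[0]-1,orng,half),2),'pad front',round(cr(o[-1],orng,half),2))
                                                                       ~~^^^^^^^^^^^^^^^^^
  File "prof.py", line 15, in cr
    def cr(i,a,lev): return ys[i]+(lev-a[i])/(a[i+1]-a[i])*(ys[i+1]-ys[i])
                                              ~^^^^^
IndexError: index 460 is out of bounds for axis 0 with size 460
```

```bash
sed -i 's/np.arange(-60,170,0.5)/np.arange(-60,105,0.5)/' prof.py
cat >> prof.py <<'E'
    m=p.mean(1); J=[i for i in range(i0-90,i0) if 126<=m[i]<=131 and abs(p[i].max()-p[i].min())<30]
    a,b=J[0],J[-1]; lo=m[max(0,a-12):a].min(); L=(127.5+lo)/2
    ib=[i for i in range(a-12,a+1) if m[i]<L<=m[i+1]]; lo2=m[b:b+12].min(); L2=(128.5+lo2)/2
    jf=[i for i in range(b,b+14) if m[i]>=L2>m[i+1]]
    print('   jaw back',[round(cr(i,m,L),2) for i in ib],'jaw front',[round(cr(i,m,L2),2) for i in jf])
E
python3 prof.py 3 4 5 7 8 9 | grep -v :1
```

```text
3 pad back 8.99 pad front 18.87
   jaw back [np.float64(-32.2)] jaw front [np.float64(-5.72)]
4 pad back 14.36 pad front 24.26
   jaw back [np.float64(-27.07)] jaw front [np.float64(-0.51)]
5 pad back 21.98 pad front 32.46
   jaw back [np.float64(-16.09)] jaw front [np.float64(7.34)]
7 pad back 51.34 pad front 59.97
   jaw back [np.float64(10.52)] jaw front [np.float64(36.92)]
8 pad back 69.75 pad front 78.66
   jaw back [np.float64(29.06)] jaw front [np.float64(55.6)]
9 pad back 77.94 pad front 87.03
   jaw back [np.float64(41.51)] jaw front [np.float64(68.24)]
```

Run:
```python
from h import *
s=manip.read_state(); cur=Pr(s['eef_pos'])[0]; print(s['clock'],cur.round(2))
print(rows([724,728,732,735],peg(720)))
```

```text
16.2833 [-142.34 -124.61  121.31]
([[0.45, 0.01, -0.01], [0.45, 0.04, -0.03], [0.45, 0.07, -0.04], [0.33, 0.06, -0.05]], array([-140.50582251, -108.2       ,  122.87937363]))
```

Emit:
{"fn": "carry_out", "kwargs": {
  "deltas": [
    [[0.45,0.01,0],0,1],
    [[0.45,0.04,-0.03],0,1],
    [[0.45,0.07,-0.04],0,1],
    [[0.25,0.05,-0.04],0,1],
    [[0,0,0],0,1],
    [[0,0,0],0,1]
  ]
}}

```text
clock: 16.78
eef_pos: [401.5, -77.3, 122.5]
eef_rot: [3.142, 0.0, 1.473]
wrist_force: [-0.6, -3.1, -0.5]
finger_gap: 93.9
```

```bash
python3 look.py 10; python3 prof.py 8 9 10| grep -v :1; python3 meas.py 10
```

```text
16.7833 [[-140.6 -108.7  122.5]] [1.800e+02 2.000e-02 8.439e+01] [-0.6 -3.1 -0.5]
8 pad back 69.75 pad front 78.66
   jaw back [np.float64(29.06)] jaw front [np.float64(55.6)]
9 pad back 77.94 pad front 87.03
   jaw back [np.float64(41.51)] jaw front [np.float64(68.24)]
10 pad back 77.96 pad front 87.04
   jaw back [np.float64(43.01)] jaw front [np.float64(69.71)]
pad 136 [-56.6  78.3] [50.3 86.5]
carton (array([-0. , 91.1]), array([ 98.4, 123.6]), 89.61)
jaw+pad (array([ 0.3, 25.3]), array([129.7, 121.1]), 89.93)
side red 117 367.8 256.8
```

View pics/top10a.png

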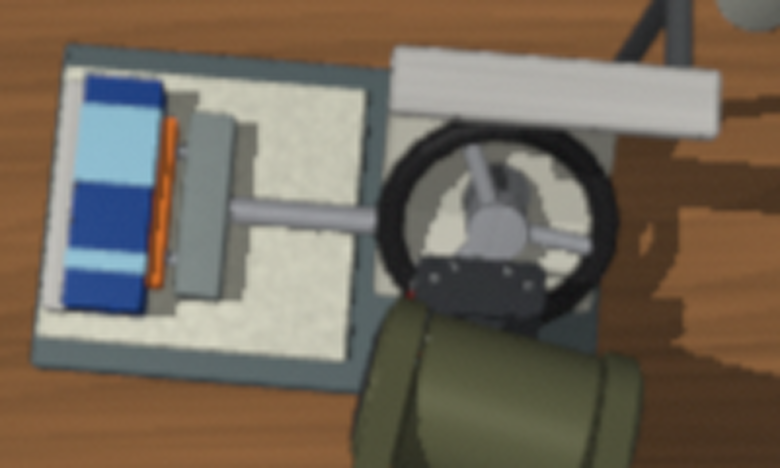

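Run:
```python
from h import *
def prof(k,z,xs,ys):
    g=cv2.imread(f'pics/top{k}.png').astype(np.float32); X,Y=np.meshgrid(xs,ys)
    uv=proj('top',W(np.stack([X.ravel(),Y.ravel(),np.full(X.size,z)],1))).astype(np.float32)
    im=cv2.remap(g,uv[:,0].reshape(X.shape),uv[:,1].reshape(X.shape),cv2.INTER_LINEAR); return np.median(im,1).mean(1)
ys=np.arange(130,175,1.0)
for z in(58,30): 
    m=prof(3,z,np.arange(-60,60,1.),ys); print(z,' '.join(f'{y:.0f}:{int(v)}' for y,v in zip(ys,m)))
ys=np.arange(-60,-20,1.0); m=prof(9,30,np.arange(40,75,1.),ys); print(' '.join(f'{y:.0f}:{int(v)}' for y,v in zip(ys,m)))
# base front/back edges (x) and y ends at z=20
ys=np.arange(150,180,1.); m=prof(3,20,np.arange(-90,90,1.),ys); print(' '.join(f'{y:.0f}:{int(v)}' for y,v in zip(ys,m)))
```

```text
58 130:113 131:112 132:111 133:109 134:105 135:101 136:96 137:96 138:105 139:119 140:136 141:154 142:168 143:175 144:178 145:179 146:180 147:182 148:183 149:185 150:185 151:182 152:177 153:166 154:149 155:130 156:111 157:98 158:92 159:90 160:91 161:92 162:92 163:92 164:92 165:92 166:92 167:92 168:92 169:93 170:93 171:92 172:92 173:92 174:93
30 130:117 131:114 132:113 133:113 134:113 135:112 136:111 137:109 138:105 139:101 140:97 141:96 142:103 143:115 144:131 145:149 146:164 147:173 148:177 149:179 150:180 151:181 152:183 153:185 154:185 155:184 156:181 157:173 158:159 159:141 160:123 161:105 162:95 163:90 164:90 165:91 166:91 167:92 168:92 169:92 170:92 171:92 172:92 173:92 174:92
-60:146 -59:138 -58:127 -57:113 -56:103 -55:96 -54:93 -53:91 -52:91 -51:90 -50:90 -49:90 -48:87 -47:84 -46:80 -45:77 -44:78 -43:87 -42:107 -41:128 -40:150 -39:167 -38:179 -37:186 -36:188 -35:188 -34:188 -33:188 -32:188 -31:188 -30:187 -29:188 -28:188 -27:188 -26:187 -25:187 -24:188 -23:189 -22:189 -21:190
150:178 151:179 152:180 153:182 154:183 155:185 156:185 157:183 158:178 159:169 160:154 161:136 162:117 163:102 164:93 165:90 166:90 167:90 168:90 169:90 170:90 171:90 172:90 173:90 174:91 175:91 176:91 177:91 178:91 179:91
```

```bash
python3 - <<'E'
from h import *
def prof(k,z,xs,ys):
    g=cv2.imread(f'pics/top{k}.png').astype(np.float32); X,Y=np.meshgrid(xs,ys)
    uv=proj('top',W(np.stack([X.ravel(),Y.ravel(),np.full(X.size,z)],1))).astype(np.float32)
    im=cv2.remap(g,uv[:,0].reshape(X.shape),uv[:,1].reshape(X.shape),cv2.INTER_LINEAR); return np.median(im,1)
for k in(3,10):
  for x in((-70,-62),(-30,-2),(60,72)):
    ys=np.arange(40,160,0.5); p=prof(k,75,np.arange(*x,1.),ys); b=p[:,0]-p[:,2]; i=np.nonzero(b>0.5*np.median(b[b>40]))[0]; print(k,x,ys[i[0]],ys[i[-1]])
    if k==10:
        print(' '.join(f'{y:.0f}:{int(v[0])},{int(v[1])},{int(v[2])}' for y,v in zip(ys[60:120:2],p[60:120:2])))
E
python3 - <<'E'
import cv2
g=cv2.imread('pics/top10.png'); cv2.imwrite('pics/t10z.png',cv2.resize(g[208:282,245:305],None,fx=8,fy=8,interpolation=cv2.INTER_NEAREST))
g=cv2.imread('pics/side10.png'); cv2.imwrite('pics/s10z.png',cv2.resize(g[270:335,265:365],None,fx=7,fy=7,interpolation=cv2.INTER_CUBIC))
E
```

```text
3 (-70, -62) 53.0 102.0
3 (-30, -2) 53.5 102.0
3 (60, 72) 54.0 102.5
10 (-70, -62) 88.0 137.5
70:106,116,116 71:106,116,116 72:106,116,117 73:106,116,117 74:106,116,117 75:107,117,118 76:107,117,118 77:108,118,118 78:109,118,119 79:109,118,118 80:108,118,118 81:107,116,116 82:102,110,110 83:98,103,103 84:89,89,87 85:79,71,66 86:73,55,47 87:77,49,37 88:84,45,27 89:96,49,27 90:111,57,30 91:123,63,34 92:128,67,36 93:134,70,38 94:135,71,39 95:136,72,40 96:137,72,40 97:137,72,41 98:137,72,41 99:137,72,41
10 (-30, -2) 89.5 137.5
70:107,113,110 71:103,111,110 72:101,110,111 73:96,106,112 74:88,100,112 75:76,91,113 76:62,86,120 77:46,80,133 78:41,84,150 79:39,91,169 80:39,96,182 81:40,99,186 82:39,95,178 83:35,84,157 84:33,74,137 85:35,67,122 86:41,61,110 87:51,56,91 88:67,53,71 89:86,52,54 90:104,56,42 91:119,62,37 92:129,67,36 93:132,68,36 94:133,69,36 95:134,69,37 96:134,70,37 97:134,70,37 98:134,70,37 99:134,70,37
10 (60, 72) 88.5 138.0
70:105,115,116 71:105,115,116 72:105,115,116 73:106,116,116 74:106,116,116 75:107,117,117 76:108,118,118 77:108,118,119 78:109,119,119 79:109,119,119 80:109,119,119 81:109,119,120 82:108,117,117 83:105,113,112 84:103,108,107 85:94,93,90 86:85,79,74 87:84,68,60 88:88,60,48 89:94,51,34 90:108,56,33 91:120,61,33 92:127,63,32 93:128,64,33 94:129,64,33 95:129,64,33 96:129,65,33 97:130,65,34 98:130,65,33 99:130,65,34
```

View pics/t10z.png

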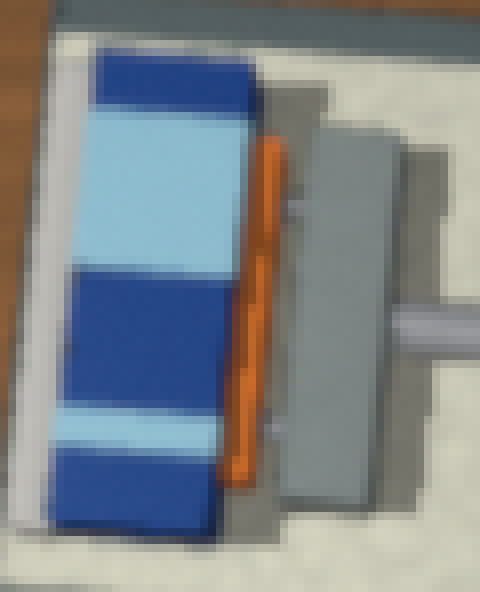

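View pics/s10z.png

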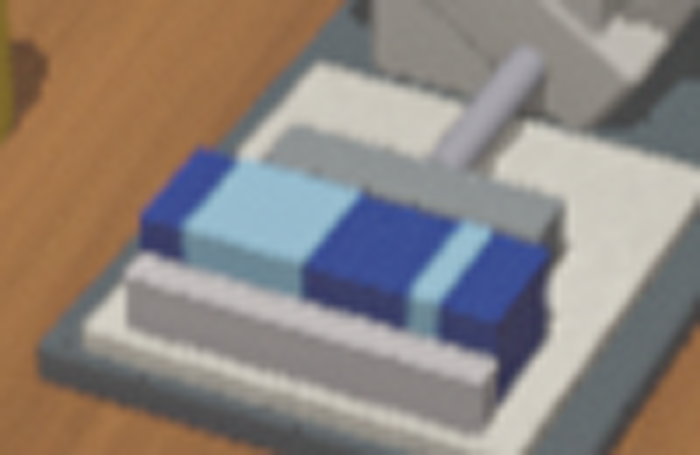

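Run:
```python
from h import *
def rem(k,z,xs,ys):
    g=cv2.imread(f'pics/top{k}.png').astype(np.float32); X,Y=np.meshgrid(xs,ys)
    uv=proj('top',W(np.stack([X.ravel(),Y.ravel(),np.full(X.size,z)],1))).astype(np.float32)
    return cv2.remap(g,uv[:,0].reshape(X.shape),uv[:,1].reshape(X.shape),cv2.INTER_LINEAR)
xs=np.arange(-70,71,1.); ys=np.arange(40,160,0.25)
for k in(3,7,8,9,10):
    im=rem(k,75,xs,ys); b=im[...,0]-im[...,2]
    e=[];f=[]
    for j in range(len(xs)):
        c=b[:,j]; m=np.median(c[c>30]); i=np.nonzero(c>m/2)[0]; e.append(ys[i[-1]]); f.append(ys[i[0]])
    a=np.polyfit(xs,e,1); print(k,'carton +y edge mean',np.mean(e).round(2),'slope deg',np.degrees(a[0]).round(2),'-y',np.mean(f).round(2))
# fence front edge per column at z=58, frame 3
im=rem(3,58,xs,ys).mean(2); e=[]
for j in range(len(xs)):
    c=im[:,j]; r=(ys>134)&(ys<147); i=np.nonzero(r&(c>138))[0]; e.append(ys[i[0]])
print('fence',np.mean(e),np.polyfit(xs,e,1))
C=cloud('top',np.load('top10.npy')); Q=Pr(C.reshape(-1,3)); q=Q[(abs(Q[:,0])<60)&(Q[:,1]>110)&(Q[:,1]<165)]
for y in range(126,160,2):
    k=abs(q[:,1]-y)<1; print(y,np.median(q[k,2]).round(1),end='; ')
```

```text
3 carton +y edge mean 102.7 slope deg 0.46 -y 52.84
7 carton +y edge mean 111.08 slope deg 0.27 -y 62.3
8 carton +y edge mean 130.63 slope deg 0.12 -y 80.83
9 carton +y edge mean 138.37 slope deg 0.31 -y 88.96
10 carton +y edge mean 138.37 slope deg 0.32 -y 88.96
fence 140.0195035460993 [-7.33015112e-03  1.40019504e+02]
126 75.6; 128 76.3; 130 75.7; 132 75.2; 134 75.2; 136 75.0; 138 74.9; 140 74.1; 142 60.2; 144 58.2; 146 58.4; 148 58.2; 150 58.2; 152 58.4; 154 57.7; 156 54.7; 158 nan;
  return _methods._mean(a, axis=axis, dtype=dtype,
  ret = ret.dtype.type(ret / rcount)
```

Run:
```python
from h import *
xs=np.arange(-52,52,1.); 
for k in(3,4,7,8,9,10):
    D=np.load(f'top{k}.npy'); ys=np.arange(-60,100,0.25); X,Y=np.meshgrid(xs,ys)
    uv=proj('top',W(np.stack([X.ravel(),Y.ravel(),np.full(X.size,62.5)],1))).astype(np.float32)
    C=cloud('top',D); Z=cv2.remap(C[...,2].astype(np.float32),uv[:,0].reshape(X.shape),uv[:,1].reshape(X.shape),cv2.INTER_NEAREST)
    hi=Z>46; jb=[];jf=[];pb=[];pf=[]
    for j in range(len(xs)):
        d=np.diff(hi[:,j].astype(int)); up=ys[np.nonzero(d>0)[0]]; dn=ys[np.nonzero(d<0)[0]]
        # jaw: run of length >20
        runs=[(a,dn[dn>a][0] if (dn>a).any() else 99) for a in up]
        for i,(a,b) in enumerate(runs):
            if 22<b-a<31:
                jb.append(a); jf.append(b)
                nx=[r for r in runs if r[0]>b]
                if nx: pb.append(nx[0][0]); pf.append(nx[0][1])
                break
    print(k,len(jb),'jaw',np.mean(jb).round(2),np.mean(jf).round(2),'pad',np.mean(pb).round(2) if pb else None,np.median(pf).round(2) if pf else None,'gap',(np.mean(pb)-np.mean(jf)).round(2) if pb else None,len(pb))
```

```text
3 66 jaw -34.3 -4.31 pad 8.95 20.25 gap 13.26 66
4 47 jaw -29.13 0.96 pad 14.36 25.75 gap 13.39 47
7 69 jaw -1.01 28.12 pad 38.32 99.0 gap 10.2 69
8 85 jaw 49.11 78.33 pad 66.17 99.0 gap -12.15 39
9 49 jaw 36.81 66.61 pad 74.2 99.0 gap 7.6 48
10 50 jaw 39.56 69.33 pad 75.24 99.0 gap 5.91 48
```

```bash
cat > gap.py <<'E'
import sys
from h import *
xs=np.arange(-52,52,0.5); ys=np.arange(-60,105,0.25); X,Y=np.meshgrid(xs,ys)
uv=proj('top',W(np.stack([X.ravel(),Y.ravel(),np.full(X.size,62.5)],1))).astype(np.float32)
for k in sys.argv[1:]:
    C=cloud('top',np.load(f'top{k}.npy')); Z=cv2.remap(C[...,2].astype(np.float32),uv[:,0].reshape(X.shape),uv[:,1].reshape(X.shape),cv2.INTER_NEAREST)
    g=cv2.imread(f'pics/top{k}.png').astype(np.float32); im=cv2.remap(g,uv[:,0].reshape(X.shape),uv[:,1].reshape(X.shape),cv2.INTER_LINEAR)
    o=(im[...,2]-im[...,0])>60
    r=[]
    for j in range(len(xs)):
        i=np.nonzero(o[:,j]&(Z[:,j]>55))[0]
        if len(i)<10: continue
        c=ys[i].mean(); lo=np.nonzero((ys<c)&(Z[:,j]<46))[0]
        if len(lo)<8: continue
        pb=ys[lo[-1]]; a=lo[-1]
        while a>0 and Z[a,j]<46: a-=1
        r.append((ys[a],pb,pb-ys[a],c))
    r=np.array(r); ok=abs(r[:,2]-np.median(r[:,2]))<4; print(k,ok.sum(),'jawfront',r[ok,0].mean().round(2),'padback',r[ok,1].mean().round(2),'gap',r[ok,2].mean().round(2),'padcentre',r[ok,3].mean().round(2))
E
python3 gap.py 3 4 7 8 9 10
```

```text
3 162 jawfront -4.26 padback 9.21 gap 13.46 padcentre 14.75
4 165 jawfront 1.59 padback 14.65 gap 13.07 padcentre 20.1
7 160 jawfront 38.7 padback 51.64 gap 12.94 padcentre 56.52
8 161 jawfront 57.36 padback 69.99 gap 12.63 padcentre 74.98
9 172 jawfront 69.83 padback 78.24 gap 8.41 padcentre 83.26
10 165 jawfront 71.33 padback 78.48 gap 7.14 padcentre 83.25
```

Emit:
{"fn": "carry_out", "kwargs": {
  "deltas": [
    [[0.22,0.05,-0.03],0,1],
    [[0.22,0.05,-0.03],0,1],
    [[0,0,0],0,1],
    [[0,0,0],0,1],
    [[-1,-0.2,0],0,1],
    [[-1.5,-0.2,0],0,1],
    [[-1,-0.5,0],0,1],
    [[0,-2,0],0,1],
    [[0,-2.5,-1],0,1],
    [[0,-2,-2.5],0,1],
    [[0,0,-2.5],0,1],
    [[0,0,0],0,1],
    [[0,0,0],0,1]
  ]
}}

```text
clock: 17.97
eef_pos: [326.3, -100.5, 183.9]
eef_rot: [3.139, 0.0, 1.473]
wrist_force: [0.6, 0.4, -0.5]
finger_gap: 94.2
```

```bash
python3 look.py 11; python3 gap.py 10 11; python3 prof.py 10 11| grep -v :1; python3 meas.py 11
```

```text
17.9667 [[-213.1 -139.2  183.9]] [1.7985e+02 2.0000e-02 8.4410e+01] [ 0.6  0.4 -0.5]
10 165 jawfront 71.33 padback 78.48 gap 7.14 padcentre 83.25
11 161 jawfront 71.87 padback 78.32 gap 6.45 padcentre 83.18
10 pad back 77.96 pad front 87.04
   jaw back [np.float64(43.01)] jaw front [np.float64(69.71)]
11 pad back 77.96 pad front 87.08
   jaw back [np.float64(43.53)] jaw front [np.float64(70.16)]
pad 134 [-56.6  78.3] [50.3 86.3]
carton (array([ 0.3, 92.5]), array([124.2,  96.8]), 1.22)
jaw+pad (array([ 0.6, 25.6]), array([120.3, 129.8]), 0.99)
top red 149 341.3 276.0
side red 109 366.1 257.0
```

View pics/top11.png

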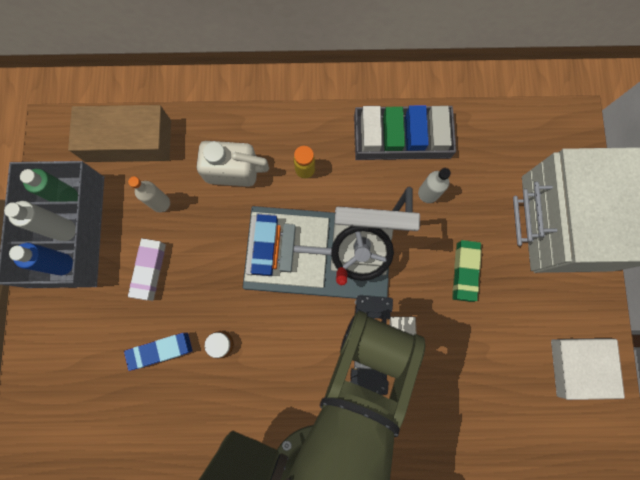

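View pics/side11a.png

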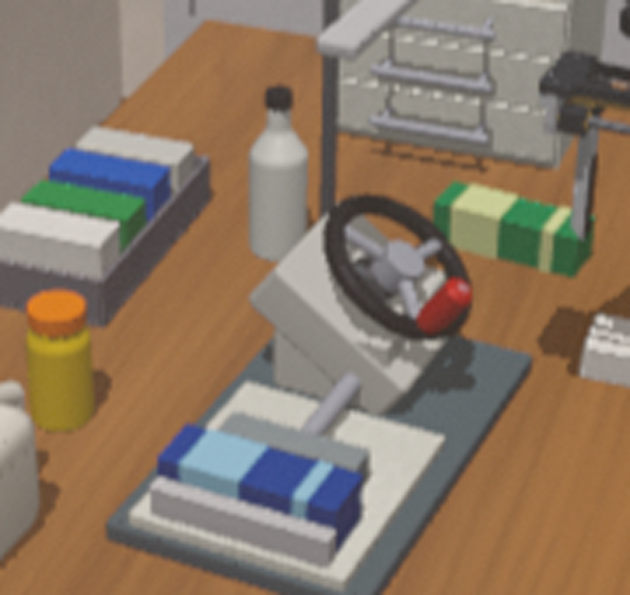

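Run:
```python
from cell import workorder, manip
print(manip.read_state()['clock']); print(workorder.sign_off())
```

```text
18.0667
the job is handed in; nothing more can be done
None
```

The blue carton is in the press against the fence, with the orange pad pressed in about half way. I handed the job in at 18.1 s on the robot's clock.

- **Carton:** I took the blue carton farther from the base and laid it same side up in the middle of the bed, long side along the fence, then let go. It was the far one of the two loose blue-banded cartons.
- **Winding:** The moves allow no tilt of the tool. So I did not grip the handle but pushed it around with one open finger, keeping the gripper body under the lamp bar. That took about two turns, roughly 727° clockwise, and then I backed clear.

**Last checks:**
- **Against the fence:** The carton sits square to within about 0.3°. While the jaw moved its last 2 mm, the pad and carton stayed still, so the carton is held against the fence.
- **Pad depth:** The pad-to-jaw gap gives about 6 mm pressed in. The wheel angle with the starting jaw position gives about 5 to 6 mm. My first estimate by the second method was lower, about 3.6 to 4.5 mm, before I re-measured the starting jaw position.
- **One disagreement:** The carton's edge measured by colour came out about 1.5 mm short of the fence. The depth image put it at the fence, so I took the colour value as blending at the edge.
- **Forces and other things:** The wrist forces I read were at most about 3 N. Nothing else on the table looks moved, and the gripper is clear of everything.

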